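# Change over the stack hopper and lock in the stack depth

## Task

Change the stack loader over to the next lot: swap the two hoppers, so that the blue one stands fully home in the steel nest and the black one stands where the blue one was, squarely on the green mat, and stack every carrier boat lying on the table flat in the blue hopper. When that is done, set the depth gauge with its bridge across the blue hopper's two end walls, lower the plunger until it rests on the top boat, and push the red lock lever fully down; then put the gauge back upright across its stand, still locked at that depth. Leave the bottle and the jar where they are.

Things in the scene. Friction and masses are not known exactly. Their poses are not given: they have to be found in the camera images.
- nest: loader nest, fixed: steel plate 150 (x) x 86 (y) x 6 mm with six dark stops, 16 mm high: one 30 mm wide at each end (inner faces x = +-57.5 mm), four near the corners (x = +-32.5 to 52.5, inner faces y = +-32.5 mm). A hopper stands on the plate between them with 4 mm of play all round; the middles of the long sides are open. Origin: centre of its underside; x along its length, z up
- mat: waiting place, fixed: flat green mat 150 (x) x 88 (y) x 3 mm with a yellow outline 134 x 76 mm, no stops. Origin: centre of its underside, on the table; x along its length
- stand: gauge stand, fixed: grey foot 150 (x) x 64 (y) x 8 mm, two uprights at x = +-52 mm (46 mm wide), tops 70 mm above the table; the gauge's bridge lies along x across them, either way round. Steel lips (up to 80 mm) leave it 4.5 mm of play to each side in y, end plates 5 mm in x. Origin: centre of its underside, on the table; the gauge's origin is home at (0, 0, 70 mm) of it
- hopper_blue: stack hopper, blue foot, 0.35 kg, 107 (x) x 57 (y) x 64 mm, empty on the mat at first. Foot 24 mm high; over x = +-33 its web is 36 mm wide: grip that from above, across y. On each end an aluminium channel: end wall at x = +-48.5 to 53.5, returns 16 mm along the sides; sides open over 65 mm between. Inside 97 x 47 mm, floor 24 mm and rim 64 mm above its underside. Origin: centre of underside
- hopper_black: stack hopper with a black foot, otherwise the same as the blue one; stands empty in the nest at first. Origin: centre of its underside; x along its length, z up
- boat_1: carrier boat, loose, about 70 g: flat aluminium plate 90 (x) x 40 (y) x 8 mm with four brass-coloured die pads, lying flat on the table. Two to four boats are present, the others absent. In the hopper it lies lengthwise with 3.5 mm of play all round; boats lie directly on one another, 8 mm each. Origin: centre of its underside; x along its length
- boat_2: as boat_1; may be absent
- boat_3: as boat_1; may be absent
- boat_4: as boat_1; may be absent
- gauge: depth gauge, loose, 0.35 kg, in the stand and released at first: steel bridge 130 (x) x 32 (y) x 12 mm with a guide bush 22 mm across, 30 mm high. Carried by the plunger's knob: released, lifting first draws the plunger up to its stop, then lifts the bridge; with the bridge set down, the knob lowers the plunger. Locked, it is one piece. Origin: centre of the bridge's underside; +x towards the lever
- plunger (a joint): slide of the plunger, m: how far its tip stands below the bridge's underside, 0 (drawn up, flush) to 0.045 (fully down). Measuring on a hopper, it is the depth from the rim to what the tip rests on. Released, it moves with little force (about 1 N) and stays where it is left
- plunger_tip (a point): lower end of the 9 mm plunger rod
- plunger_knob (a point): centre of the black round knob on top of the plunger, 24 mm across and 24 mm high; 93 mm above the tip, so (93 mm minus the joint value) above the bridge's underside; the grip for carrying the gauge
- lock_lever (a joint): red lock lever on the bridge, rad: 0 released (leaning up 26 degrees, outward along the gauge's +x), 0.45 fully down, level, clamped; it stays where it is left. Pivot at x = 13, z = 22 mm of the gauge, axis along y. Its pads bite from about 0.1 rad on; pressing its ball straight down takes up to 15 N; clamped, the slide holds over 12 N
- lever_end (a point): centre of the red ball, 13 mm across, on the lever's end, 38 mm from the pivot; fully down it lies at x = 51, z = 24 mm of the gauge, released at about x = 46, z = 40 mm
- bottle: bystander: square white solvent bottle 60 x 62 x 118 mm, standing on the table; origin: centre of its underside
- swabs: bystander: white jar 60 mm across, 75 mm high, standing on the table; origin: centre of its underside
There are look-alikes about, which are no part of the job. What is shaped like the gauge but turquoise is not meant.

How it is judged:
By the outcome, as a careful person would: the job done as asked, in the order asked, and still so for the second after the job is handed in, with the robot touching nothing.
Of boat_1, boat_2, boat_3, boat_4 only 2 to 4 are there at a start; the rules pass over those that are not, and their reading is None.
At some moment in a run one of boat_1, boat_2, boat_3, boat_4, hopper_black may be knocked a few centimetres aside while the robot is not near it.
It also fails if it takes over 210 s, if anything falls off the work surface, if the arm or the gripper's body presses on something with over 40 N, if the wrist force passes 120 N, or if a joint passes its speed limit or range.

## Robot

A 6-joint arm with a two-finger parallel gripper is mounted at the origin on the work surface; the furniture and walls round the work are solid. World frame = base frame: x ahead of the robot, y to its left, z up, the work surface at z = 0. Lengths are in m, angles in rad, forces in N, time in s.
With the tool pointing down it reaches from about 0.4 to 0.825 m from the base axis. Payload 7 kg.
Tool frame: the origin (TCP) lies at the very end of the fingers, on their centre line; the grasp point (between the pads) lies 19 mm behind it (env.tcp_to_grasp is the distance from the TCP to the grasp point, in m); z points along the fingers, x is the direction in which the jaws open and shut, and the axes are right-handed (so a half turn about z gives the same grasp; the last joint's range is limited). The gripper opens to 85 mm and grips with 20 to 120 N. Pads are 22 mm wide; open, the fingers measure 114 mm over their backs; the gripper's body (76 mm by 85 mm) begins 54 mm behind the grasp point. The pads swing forward as they close: fully open they stand 13 mm farther back than shut.
Start: joints at [1.404, 0.359, 0.012, 0, -1.224, -0.288], TCP at [0.297, 0.606, 0.231] pointing down, gripper open.
Joint ranges: [-3.07, 3.07], [-1.43, 2.12], [-1.02, 1.25], [-3.03, 1.67], [-3.05, -0], [-3.03, 3.03]. Speed limits (rad/s): [2.39, 2.39, 3.01, 3.14, 3.14, 3.14].

## Interface

Orientations are given as a rotation vector (axis times angle).
In Python, from workcell import env gives the robot as it stands.
- The arm moves only by the tool move_arm, never from a script. Its argument "series" is one flat list of numbers, 6 for each row, row after row: the shift along the tool's x, y, z in m, then the turn, a rotation vector about the tool's x, y, z in rad. A call has 1 to 8 rows; each row shifts and turns the commanded pose from where the row before left it, along the tool's axes as they then stand; what a row does not reach is not made up. A row lasts 1/10 s, in which the tool goes at most 50 mm and 8.59 degrees, less where a joint would pass 70% of its speed; a pose out of reach is approached as far as the arm can. A call is refused whole if a number of a shift passes 0.05 or a number of a turn 0.15, either way. A call with a gripper value outside its range is refused whole. "gripper" is the opening, from -1 (shut) to 1 (fully open), set as the call begins (left out, the last holds). The fingers move at their own pace and stop on an object; "squeeze" is the grip in N (left out, the last holds). Time passes only in rows, so rows that do not move let the fingers close. It gives the time, the measured TCP pose, the force and the opening at its end, in the units of the state.
- env.observe(): the state, without advancing time (a new reading comes with each control period).
- env.camera(name): name is "side" or "top"; returns a dict with "frame" (420x560x3 uint8, red, green, blue), "fovy" (degrees; the focal length in pixels is half the picture's height over the tangent of half this angle, whatever the lens; pixels are square), "cx", "cy" (the principal point, pixels), "R" (3x3) and "t" (3): a world point X has camera coordinates R X + t. Camera axes: x right, y down, z forward; pixel columns grow to the right and rows downward; lengths in m; the calibration is good to about 2 mm. A picture is of the moment at which its call begins. There is no depth.
- env.close_job(): hands the job in, once; it reports no verdict.
Trained networks look in the newest picture that a camera, given by its name, has taken for a name from the list of things; names that differ only in an ending like _2 or _b are one class to them, and where a whole thing is asked for, a point or a joint stands for the part that bears it (a point fixed in the world has none). Each returns a list of dicts, best first, with "conf" (0 to 1); they miss things now and then, are a little off and sometimes report something else, mostly with a low value. They report only what shows in the picture. A call takes as long as a camera call. They do not tell look-alikes from the thing itself.
- env.regions_of(query, camera): "mask" (420x560 bool, what is visible of it) and "at" ([column, row] in pixels, amid what is visible of it).
- env.landmark_of(query, camera): "at" ([column, row] in pixels: a listed point, or the origin of a listed thing).
The state is a dict: "time": time; "joint_pos": joint angles; "qvel": joint speeds; "effort": joint torques, N m; "tool_pos": TCP position; "tool_rot": TCP orientation; "force": force on the tool from outside, world axes, zero at the start; "wrist_torque": the same for the moment, N m; "opening": finger opening in m.
Only numpy, scipy, OpenCV 4.12 (cv2) and the standard library are available. Lean on these libraries where they do the work, as an engineer would, in place of code of your own. Each camera call takes 0.05 s, during which the arm holds its last target. There are 200 camera calls.

## Working session

There is one attempt and no reset: what is moved stays moved. The work goes in short steps, Python scripts to look and compute and a tool call to move; the robot and the scene stay as the last step left them, time stands still between calls to the robot, and variables do not carry over. Pictures are saved under pics/ and viewed, about 12 in all and at most 16, crops included, and the job is handed in when it is done.

Besides the shell and the picture viewer there is one more tool, called after "Request:" as a command line: name --argument value ..., lists and objects as JSON in quotes. move_arm: Moves the arm, as the interface text tells. Its arguments: {"type":"object","properties":{"series":{"type":"array"},"gripper":{"type":"number"},"squeeze":{"type":"number"}},"required":["series"]}

```bash
ls; mkdir -p pics; cat > h.py <<'E'
import numpy as np, cv2
from workcell import env
def cam(n,name=None):
    c=env.camera(n)
    if name: cv2.imwrite(f'pics/{name}.png',cv2.cvtColor(c['frame'],cv2.COLOR_RGB2BGR))
    c['f']=210/np.tan(np.radians(c['fovy'])/2); return c
def pix2w(c,uv,z):
    d=np.array([(uv[0]-c['cx'])/c['f'],(uv[1]-c['cy'])/c['f'],1.]); R=np.array(c['R']); t=np.array(c['t'])
    o=-R.T@t; d=R.T@d; return o+d*(z-o[2])/d[2]
def w2pix(c,X):
    p=np.array(c['R'])@np.array(X)+np.array(c['t']); return np.array([c['cx']+c['f']*p[0]/p[2],c['cy']+c['f']*p[1]/p[2]])
E
python3 - <<'E'
from h import *
o=env.observe(); print({k:np.round(v,3) for k,v in o.items()}, env.tcp_to_grasp)
for n in('top','side'):
    c=cam(n,n+'0'); print(n,c['fovy'],c['cx'],c['cy'],-np.array(c['R']).T@c['t'],np.round(c['R'],3).tolist())
    for q in ['nest','mat','stand','hopper_blue','hopper_black','boat_1','gauge','bottle','swabs','plunger_knob','lever_end']:
        for r in env.landmark_of(q,n)[:6]: print(q,np.round(r['at'],1),round(r['conf'],2), np.round(pix2w(c,r['at'],0),3))
E
```

```text
pics
{'time': np.float64(0.0), 'joint_pos': array([ 1.404,  0.359,  0.011, -0.   , -1.224, -0.288]), 'qvel': array([ 0.001,  0.   ,  0.001, -0.001, -0.001, -0.001]), 'effort': array([ 1.0000e-03, -5.8332e+01,  2.9343e+01,  6.9370e+00, -6.0000e-03,
       -0.0000e+00]), 'tool_pos': array([0.296, 0.606, 0.23 ]), 'tool_rot': array([ 1.663e+00, -2.664e+00,  2.000e-03]), 'force': array([-0.492, -0.132,  0.18 ]), 'wrist_torque': array([ 0.013, -0.052, -0.011]), 'opening': np.float64(0.085)} 0.0187
top 44.4088312400241 271.6554972162074 210.7142305627429 [ 0.38589798 -0.02866342  1.44682587] [[0.009, -1.0, 0.002], [-0.999, -0.009, -0.046], [0.046, -0.001, -0.999]]
nest [312.7 207.6] 0.84 [ 0.462 -0.146  0.   ]
mat [256.9 201.4] 0.93 [0.478 0.012 0.   ]
stand [200.6 193.6] 0.97 [0.499 0.17  0.   ]
hopper_blue [256.9 199.9] 0.93 [0.483 0.012 0.   ]
hopper_black [312.3 211.8] 0.72 [ 0.45  -0.145  0.   ]
hopper_black [200.  194.3] 0.21 [0.497 0.172 0.   ]
boat_1 [360.1 223. ] 0.67 [ 0.42  -0.279  0.   ]
gauge [196.5 192.2] 0.81 [0.503 0.182 0.   ]
gauge [213.4 259. ] 0.63 [0.315 0.132 0.   ]
ga
[... 584 characters left out ...]
[ 0.454 -0.144  0.   ]
mat [296.9 226.2] 0.83 [0.477 0.01  0.   ]
hopper_blue [295.3 225.6] 0.67 [0.475 0.005 0.   ]
hopper_black [248.4 219.8] 0.71 [ 0.46  -0.147  0.   ]
boat_1 [210.3 206.1] 0.68 [ 0.412 -0.278  0.   ]
gauge [352.3 220.3] 0.74 [0.447 0.189 0.   ]
gauge [335.1 184.5] 0.71 [0.304 0.137 0.   ]
bottle [209.7 210.4] 0.67 [ 0.429 -0.278  0.   ]
bottle [397.2 259.8] 0.64 [0.583 0.318 0.   ]
swabs [378.9 194. ] 0.83 [0.338 0.284 0.   ]
swabs [248.8 220.6] 0.74 [ 0.463 -0.146  0.   ]
plunger_knob [351.8 216.4] 0.59 [0.432 0.188 0.   ]
plunger_knob [341.4 173.1] 0.39 [0.253 0.16  0.   ]
lever_end [356.  230.4] 0.38 [0.484 0.199 0.   ]
lever_end [346.2 192.6] 0.36 [0.337 0.174 0.   ]
```

```bash
python3 - <<'E'
import cv2
for n,(a,b,c,d) in {'top':(120,420,100,325),'side':(130,450,120,360)}.items():
    i=cv2.imread(f'pics/{n}0.png')[c:d,a:b]
    cv2.imwrite(f'pics/{n}0c.png',cv2.resize(i,(800,int(800*i.shape[0]/i.shape[1])),interpolation=cv2.INTER_CUBIC))
E
```

```text
(no output)
```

View pics/top0c.png

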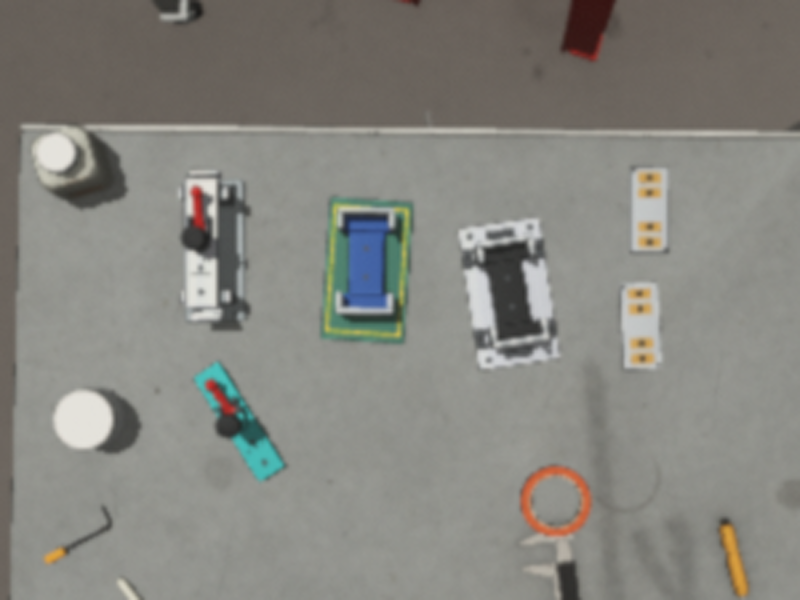

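View pics/side0c.png

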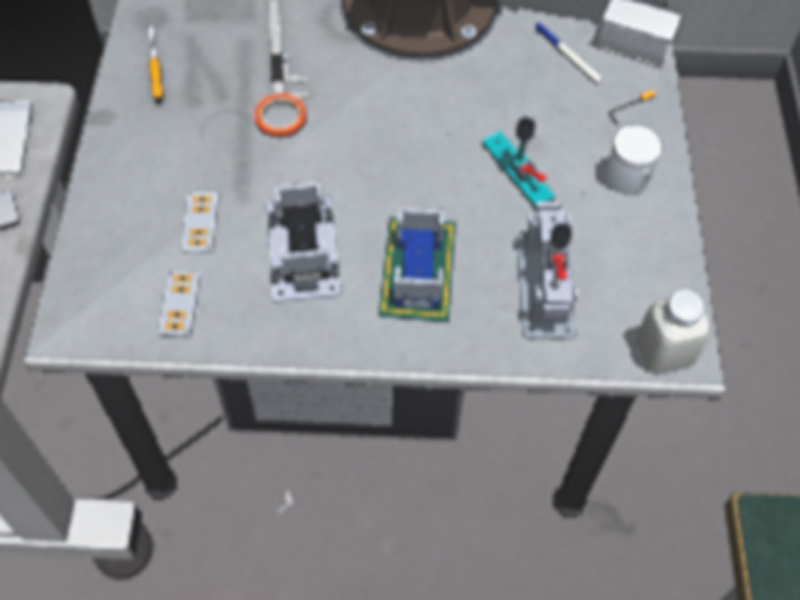

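```bash
cat >> h.py <<'E'
S=2000. # px per m
def rect(c,x0,x1,y0,y1,z,s=S,src=None):
    """rectified view of plane z: rows = x decreasing (top = x1), cols = y decreasing (left = y1)"""
    W,H=int((y1-y0)*s),int((x1-x0)*s)
    w=[(x1,y1),(x1,y0),(x0,y0),(x0,y1)]
    p=np.float32([w2pix(c,(a,b,z)) for a,b in w]); q=np.float32([(0,0),(W,0),(W,H),(0,H)])
    M=cv2.getPerspectiveTransform(p+.0,q)
    return cv2.warpPerspective(c['frame'] if src is None else src,M,(W,H),flags=cv2.INTER_CUBIC)
def fitrect(mask,x1,y1,s=S):
    """min-area rectangle of the largest blob -> centre, long, short, yaw of the long side vs x"""
    cs,_=cv2.findContours(mask.astype(np.uint8),cv2.RETR_EXTERNAL,cv2.CHAIN_APPROX_NONE)
    k=max(cs,key=cv2.contourArea); b=cv2.boxPoints(cv2.minAreaRect(k))
    P=np.c_[x1-b[:,1]/s,y1-b[:,0]/s]; e=[P[1]-P[0],P[2]-P[1]]; L=[np.linalg.norm(v) for v in e]
    i=int(np.argmax(L)); v=e[i]; v=v if v[0]>0 else -v
    return np.r_[P.mean(0)*1000,max(L)*1000,min(L)*1000,np.degrees(np.arctan2(v[1],v[0]))].round(1)
E
python3 - <<'E'
from h import *
out=[]
for n in('top','side'):
    c=cam(n); im=rect(c,.36,.63,-.34,.26,.004,1300)
    out.append(cv2.cvtColor(im,cv2.COLOR_RGB2BGR))
    for lab,(cx,cy,z) in {'boatA':(.42,-.279,.008),'boatB':(.53,-.28,.008),'mat':(.478,.012,.003),'nest':(.46,-.146,.006)}.items():
        x0,x1,y0,y1=cx-.1,cx+.1,cy-.075,cy+.075
        if 'boat' in lab: x0,x1=cx-.06,cx+.06
        r=rect(c,x0,x1,y0,y1,z).astype(float)
        R,G,B=r[...,0],r[...,1],r[...,2]; 
        if lab=='mat': m=(G-R>15)&(G-B>-5)|((G-B)>25)
        elif 'boat' in lab:
            bg=np.median(r.reshape(-1,3),0); hi=np.percentile(G,95); m=(G>(bg[1]+hi)/2)|(R-B>40)
            print(bg,hi)
        else: m=G>185
        m=cv2.morphologyEx(m.astype(np.uint8),cv2.MORPH_CLOSE,np.ones((15,15)))
        print(n,lab,fitrect(m,x1,y1))
cv2.imwrite('pics/rect0.png',np.vstack(out)[:, :]); print(out[0].shape)
E
```

```text
[146. 146. 140.] 192.0
top boatA [ 423.7 -277.6   91.5   40.5    3.1]
[147. 148. 142.] 190.0
top boatB [ 546.5 -286.5   87.    37.    -0. ]
top mat [479.8  11.  151.6  90.2  -3.4]
top nest [ 447.  -108.2   71.8   22.     8.9]
[173. 178. 183.] 201.0
side boatA [ 424.3 -278.5   92.3   40.9    2.5]
[178. 183. 188.] 200.0
side boatB [ 545.3 -287.9   90.2   39.9   -1.3]
side mat [480.9  10.2 154.2  91.5  -3.4]
side nest [448.4 -95.5  54.1  50.6   2.1]
(351, 780, 3)
```

```bash
python3 -c "
import cv2;i=cv2.imread('pics/rect0.png');print(i.shape);cv2.imwrite('pics/rect0s.png',cv2.resize(i,None,fx=.8,fy=.8,interpolation=cv2.INTER_AREA))"
```

```text
(702, 780, 3)
```

View pics/rect0s.png

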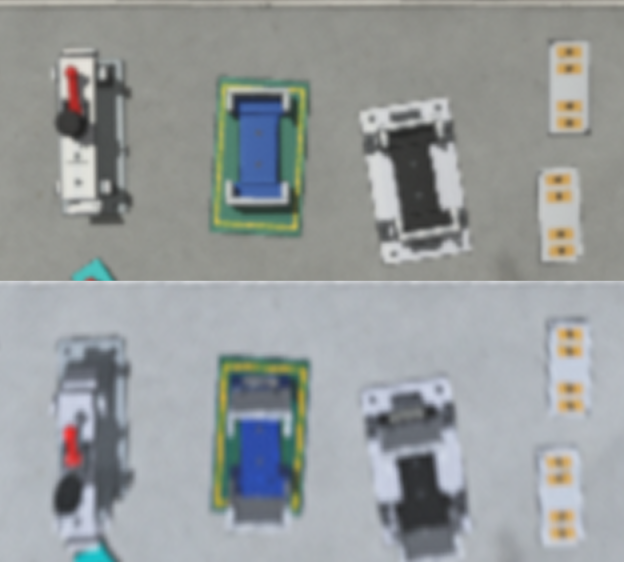

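```bash
python3 - <<'E'
from h import *
T=cam('top');Sd=cam('side')
def allhull(c,cx,cy,z,hx=.1,hy=.07,thr=28):
    x1,y1=cx+hx,cy+hy; r=rect(c,cx-hx,x1,cy-hy,y1,z).astype(float)
    bg=np.median(np.r_[r[:20].reshape(-1,3),r[-20:].reshape(-1,3)],0)
    m=(np.abs(r-bg).max(2)>thr).astype(np.uint8); m=cv2.morphologyEx(m,cv2.MORPH_CLOSE,np.ones((25,25)))
    return fitrect(m,x1,y1)
for t in(22,28,36): print('nest',allhull(T,.46,-.146,.006,thr=t))
# nest from white corners in side view: bright
for n,c in(('top',T),('side',Sd)):
    # blue blob on floor z=.027
    x1,y1=.56,.07; r=rect(c,.40,x1,-.06,y1,.027).astype(float)
    m=(r[...,2]-r[...,0]>45)&(r[...,2]-r[...,1]>25); print(n,'blue',fitrect(m,x1,y1))
    r=rect(c,.40,x1,-.06,y1,.067).astype(float); sat=r.max(2)-r.min(2)
    for th in(150,170): 
        m=(r.min(2)>th)&(sat<45); m=cv2.morphologyEx(m.astype(np.uint8),cv2.MORPH_CLOSE,np.ones((161,1))); print(n,'bluerim',fitrect(m,x1,y1))
    x1,y1=.53,-.07; r=rect(c,.38,x1,-.21,y1,.030).astype(float)
    m=r.max(2)<75; m=cv2.morphologyEx(m.astype(np.uint8),cv2.MORPH_OPEN,np.ones((31,31))); print(n,'blackweb',fitrect(m,x1,y1))
x1,y1=.58,.23; r=rect(T,.40,x1,.14,y1,.082).astype(float)
m=(r.min(2)>165); m=cv2.morphologyEx(m.astype(np.uint8),cv2.MORPH_CLOSE,np.ones((41,41))); print('bridge',fitrect(m,x1,y1))
for n,c in(('top',T),('side',Sd)):
  for z in(.13,.145,.16):
    for q in env.landmark_of('plunger_knob',n)[:2]: print(n,z,pix2w(c,q['at'],z).round(3))
# edge of table at right, full top frame
g=cv2.cvtColor(T['frame'],cv2.COLOR_RGB2GRAY); print(g[230,380:560:6]); print(pix2w(T,(500,230),0), pix2w(T,(300,148),0))
u=w2pix(T,(.45,-.385,0));print(u,g[int(u[1])-12:int(u[1])+12:4,int(u[0])-12:int(u[0])+12:3])
E
```

```text
nest [ 456.4 -139.2  152.7   90.2    9. ]
nest [ 456.4 -139.2  151.6   89.1    9. ]
nest [ 456.3 -139.1  150.4   87.9    8.9]
top blue [484.8  10.8  91.8  44.6  -0.7]
top bluerim [480.3  11.3 160.   56.7  -0.5]
top bluerim [480.2  26.8 159.5  24.5  -0. ]
top blackweb [ 457.6 -135.4   94.7   39.1    6.8]
side blue [474.7   8.   77.5  48.   -0. ]
side bluerim [480.2   5.2 159.5 129.5  -0. ]
side bluerim [480.2   5.2 159.5 129.5  -0. ]
side blackweb [ 443.2 -143.8   64.5   43.5   -0. ]
bridge [457.8 166.8  68.5  52.5  -0. ]
top 0.13 [0.506 0.17  0.13 ]
top 0.13 [0.324 0.255 0.13 ]
top 0.145 [0.504 0.168 0.145]
top 0.145 [0.325 0.252 0.145]
top 0.16 [0.503 0.165 0.16 ]
top 0.16 [0.325 0.249 0.16 ]
side 0.13 [0.352 0.134 0.13 ]
side 0.13 [0.515 0.165 0.13 ]
side 0.145 [0.365 0.132 0.145]
side 0.145 [0.524 0.162 0.145]
side 0.16 [0.377 0.13  0.16 ]
side 0.16 [0.534 0.16  0.16 ]
[143 147 147 147 147 144 145 142 105  93 144 136 139 143 149 153 148 138
 123 128 149 145 150 144 136 136 127 125 125 134]
[ 0.40402761 -0.67291294  0.        ] [ 0.63087147 -0.10889317  0.        ]
[397.62120259 212.7237199 ] [[146 145 142 145 143 141 143 144]
 [146 145 143 142 139 139 139 141]
 [145 145 145 140 141 142 144 142]
 [145 144 142 141 142 142 143 143]
 [145 142 143 143 146 142 143 143]
 [142 142 142 144 142 144 145 143]]
```

```bash
cat >> h.py <<'E'
from scipy.spatial.transform import Rotation as Ro
def go(*pts,yaw=None):
    """pts: world xyz (m). yaw: object's yaw in deg (jaws across it). Prints turn about tool z first, then shifts in the turned tool frame (mm), and tilt."""
    o=env.observe(); R=Ro.from_rotvec(o['tool_rot']).as_matrix(); p=np.array(o['tool_pos'])
    ph=np.degrees(np.arctan2(R[1,0],R[0,0])); t=0 if yaw is None else -((yaw-90-ph+90)%180-90)
    print('t',round(float(o['time']),1),'pos',p.round(4),'yaw',round(ph+90,2),'tilt',np.degrees(R[:2,2]).round(2),'F',np.round(o['force'],1),'open',round(float(o['opening'])*1000,1),'| turn',round(np.radians(t),3))
    f=np.radians(ph-t); M=np.array([[np.cos(f),np.sin(f),0],[np.sin(f),-np.cos(f),0],[0,0,-1]])
    for q in pts:
        q=np.array(q); print('  to',q.round(4),'shift mm',((M.T@(q-p))*1000).round(1)); p=q
E
python3 -c "
from h import *
go((.42,.3,.23),(.457,-.137,.15),(.457,-.137,.008),yaw=7.5)"
```

```text
t 1.7 pos [0.2965 0.6064 0.2313] yaw -26.06 tilt [ 0. -0.] F [0.3 0.2 0.3] open 85.3 | turn -0.586
  to [0.42 0.3  0.23] shift mm [319.9 -82.4   1.3]
  to [ 0.457 -0.137  0.15 ] shift mm [438.1  20.4  80. ]
  to [ 0.457 -0.137  0.008] shift mm [  0.   0. 142.]
```

Request:
move_arm --series '[0,0,0,0,0,-0.146,0,0,0,0,0,-0.147,0,0,0,0,0,-0.146,0,0,0,0,0,-0.147,0.04,-0.0103,0,0,0,0,0.04,-0.0103,0,0,0,0,0.04,-0.0103,0,0,0,0,0.04,-0.0103,0,0,0,0]' --gripper 1 --squeeze 40

```text
time: 2.5
tool_pos: [0.3586, 0.4517, 0.2314]
tool_rot: [-2.363, 2.07, -0.0]
force: [0.4, 0.3, 0.1]
opening: 0.0856
```

Request:
move_arm --series '[0.04,-0.0103,0,0,0,0,0.04,-0.0103,0,0,0,0,0.04,-0.0103,0,0,0,0,0.04,-0.0103,0,0,0,0,0.044,0.002,0,0,0,0,0.044,0.002,0,0,0,0,0.044,0.002,0,0,0,0,0.044,0.002,0.0,0,0,0]'

```text
time: 3.3
tool_pos: [0.435, 0.1227, 0.2317]
tool_rot: [-2.362, 2.07, -0.0]
force: [1.1, -0.4, -0.3]
opening: 0.0856
```

Request:
move_arm --series '[0.044,0.002,0.01,0,0,0,0.044,0.002,0.01,0,0,0,0.044,0.002,0.02,0,0,0,0.044,0.002,0.02,0,0,0,0.044,0.002,0.02,0,0,0,0.044,0.002,0,0,0,0,0,0,0,0,0,0]'

```text
time: 4.0
tool_pos: [0.4572, -0.1431, 0.1505]
tool_rot: [2.356, -2.076, -0.001]
force: [-1.4, 0.5, 0.7]
opening: 0.0856
```

```bash
python3 -c "
from h import *
go((.457,-.137,.009),yaw=7.5)
cam('top','p1');c=cam('side','p1s');i=c['frame'][130:300,180:380]
i=rect(c,.38,.54,-.23,-.05,.03,2500)
cv2.imwrite('pics/p1c.png',cv2.resize(i[...,::-1],None,fx=1.2,fy=1.2))"
```

```text
t 4.0 pos [ 0.4572 -0.1431  0.1505] yaw 7.23 tilt [-0.1  -0.04] F [-1.4  0.5  0.7] open 85.6 | turn -0.005
  to [ 0.457 -0.137  0.009] shift mm [ -6.   -0.6 141.5]
```

View pics/p1c.png

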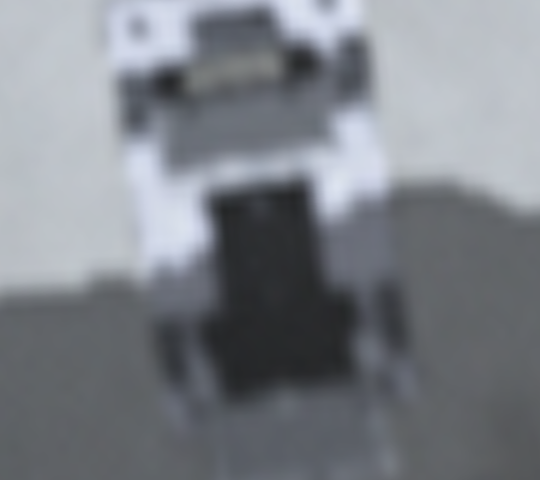

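Request:
move_arm --series '[-0.006,-0.0006,0.04,0,0,-0.005,0,0,0.04,0,0,0,0,0,0.03,0,0,0,0,0,0.02,0,0,0,0,0,0.01,0,0,0,0,0,0,0,0,0]'

```text
time: 4.7
tool_pos: [0.4572, -0.1321, 0.0106]
tool_rot: [2.368, -2.062, -0.002]
force: [0.1, -0.2, -0.6]
opening: 0.0854
```

Request:
move_arm --series '[0,0,0,0,0,0,0,0,0,0,0,0,0,0,0,0,0,0,0,0,0,0,0,0,0,0,0,0,0,0,0,0,0,0,0,0]' --gripper -1 --squeeze 40

```text
time: 5.3
tool_pos: [0.4589, -0.1355, 0.0133]
tool_rot: [2.369, -2.062, 0.006]
force: [-0.2, -23.1, 10.3]
opening: 0.0348
```

```bash
python3 -c "
from h import *
go()"
```

```text
t 5.3 pos [ 0.4589 -0.1355  0.0133] yaw 7.91 tilt [ 0.14 -0.17] F [ -0.2 -23.1  10.3] open 34.8 | turn 0.0
```

Request:
move_arm --series '[0,0,-0.01,0,0,0,0,0,-0.03,0,0,0,0,0,-0.04,0,0,0,0,0,0,0,0,0]'

```text
time: 5.7
tool_pos: [0.4607, -0.1331, 0.0961]
tool_rot: [-2.364, 2.061, -0.01]
force: [1.5, 0.3, -2.9]
opening: 0.0349
```

```bash
python3 -c "
from h import *
go((.45,-.39,.092),(.45,-.39,.009),yaw=7.9)"
```

```text
t 5.7 pos [ 0.4607 -0.1331  0.0961] yaw 7.83 tilt [0.49 0.01] F [ 1.5  0.3 -2.9] open 34.9 | turn -0.001
  to [ 0.45  -0.39   0.092] shift mm [253.   45.9   4.1]
  to [ 0.45  -0.39   0.009] shift mm [ 0.  0. 83.]
```

Request:
move_arm --series '[0.036,0.0065,0,0,0,0,0.036,0.0065,0,0,0,0,0.036,0.0065,0,0,0,0,0.036,0.0065,0,0,0,0,0.036,0.0065,0,0,0,0,0.036,0.0065,0,0,0,0,0.036,0.0065,0,0,0,0,0,0,0.04,0,0,0]'

```text
time: 6.5
tool_pos: [0.45, -0.3944, 0.0549]
tool_rot: [-2.364, 2.066, -0.016]
force: [1.7, 0.5, -3.8]
opening: 0.035
```

Request:
move_arm --series '[0,0,0.02,0,0,0,0,0,0.01,0,0,0,0,0,0.005,0,0,0,0,0,0,0,0,0,0,0,0,0,0,0,0,0,0,0,0,0]'

```text
time: 7.1
tool_pos: [0.4477, -0.3889, 0.0176]
tool_rot: [-2.368, 2.064, -0.003]
force: [-0.6, -0.3, -2.8]
opening: 0.0351
```

Request:
move_arm --series '[0,0,0.006,0,0,0,0,0,0.003,0,0,0,0,0,0,0,0,0,0,0,0,0,0,0,0,0,0,0,0,0]'

```text
time: 7.6
tool_pos: [0.4472, -0.3892, 0.0078]
tool_rot: [-2.368, 2.065, -0.002]
force: [-0.1, -0.7, 4.1]
opening: 0.0348
```

Request:
move_arm --series '[0,0,0.001,0,0,0,0,0,0.001,0,0,0,0,0,0,0,0,0,0,0,0,0,0,0]'

```text
time: 8.0
tool_pos: [0.4473, -0.3893, 0.0074]
tool_rot: [2.368, -2.064, 0.003]
force: [-4.9, 2.3, 19.0]
opening: 0.0351
```

Request:
move_arm --series '[0,0,-0.001,0,0,0,0,0,0,0,0,0,0,0,0,0,0,0,0,0,0,0,0,0,0,0,-0.03,0,0,0,0,0,-0.05,0,0,0,0,0,-0.05,0,0,0,0,0,0,0,0,0]' --gripper 1

```text
time: 8.8
tool_pos: [0.4504, -0.391, 0.1437]
tool_rot: [-2.367, 2.062, -0.018]
force: [0.3, 0.5, -0.1]
opening: 0.0852
```

```bash
python3 -c "
from h import *
go((.484,.011,.14),(.484,.011,.011),yaw=-.6)"
```

```text
t 8.8 pos [ 0.4504 -0.391   0.1437] yaw 7.88 tilt [ 0.57 -0.35] F [ 0.3  0.5 -0.1] open 85.2 | turn 0.148
  to [0.484 0.011 0.14 ] shift mm [-402.3  -29.4    3.7]
  to [0.484 0.011 0.011] shift mm [  0.   0. 129.]
```

Request:
move_arm --series '[0,0,0,0,0,0.148,-0.0447,-0.0033,0,0,0,0,-0.0447,-0.0033,0,0,0,0,-0.0447,-0.0033,0,0,0,0,-0.0447,-0.0033,0,0,0,0,-0.0447,-0.0033,0,0,0,0,-0.0447,-0.0033,0,0,0,0,-0.0447,-0.0033,0,0,0,0]'

```text
time: 9.6
tool_pos: [0.4734, -0.0744, 0.1363]
tool_rot: [-2.208, 2.234, -0.0]
force: [0.2, 0.2, 0.2]
opening: 0.0855
```

Request:
move_arm --series '[-0.0447,-0.0033,0,0,0,0,-0.0447,-0.0033,0,0,0,0,0,0,0,0,0,0,0,0,0,0,0,0,0,0,0,0,0,0,0,0,0,0,0,0]'

```text
time: 10.2
tool_pos: [0.481, 0.0122, 0.1362]
tool_rot: [2.206, -2.236, -0.0]
force: [0.7, -0.4, -0.3]
opening: 0.0853
```

```bash
python3 -c "
from h import *
go((.484,.011,.012),yaw=-.6)"
```

```text
t 10.2 pos [0.481  0.0122 0.1362] yaw -0.76 tilt [-0.02 -0.01] F [ 0.7 -0.4 -0.3] open 85.3 | turn -0.003
  to [0.484 0.011 0.012] shift mm [  1.1  -3.  124.2]
```

Request:
move_arm --series '[0.001,-0.003,0.04,0,0,-0.003,0,0,0.04,0,0,0,0,0,0.03,0,0,0,0,0,0.014,0,0,0,0,0,0,0,0,0,0,0,0,0,0,0,0,0,0,0,0,0]'

```text
time: 10.9
tool_pos: [0.485, 0.012, 0.0134]
tool_rot: [-2.21, 2.231, -0.001]
force: [-0.3, -1.2, 0.2]
opening: 0.0853
```

Request:
move_arm --series '[0,0,0,0,0,0,0,0,0,0,0,0,0,0,0,0,0,0,0,0,0,0,0,0,0,0,0,0,0,0,0,0,0,0,0,0]' --gripper -1 --squeeze 40

```text
time: 11.5
tool_pos: [0.4844, 0.0121, 0.0129]
tool_rot: [-2.212, 2.231, -0.001]
force: [-1.6, -0.8, 7.6]
opening: 0.0351
```

```bash
python3 -c "
from h import *
go()"
```

```text
t 11.5 pos [0.4844 0.0121 0.0129] yaw -0.48 tilt [ 0.03 -0.  ] F [-1.6 -0.8  7.6] open 35.1 | turn 0.0
```

Request:
move_arm --series '[0,0,-0.02,0,0,0,0,0,-0.03,0,0,0,0,0,-0.01,0,0,-0.083,0,0,0,0,0,-0.083,0,0,0,0,0,0,0,0,0,0,0,0]'

```text
time: 12.1
tool_pos: [0.4835, 0.012, 0.0718]
tool_rot: [2.386, -2.043, -0.001]
force: [0.7, -1.0, -4.6]
opening: 0.0348
```

```bash
python3 -c "
from h import *
go((.4564,-.1385,.07),yaw=9.0)"
```

```text
t 12.1 pos [0.4835 0.012  0.0718] yaw 8.86 tilt [-0.07 -0.01] F [ 0.7 -1.  -4.6] open 34.8 | turn -0.002
  to [ 0.4564 -0.1385  0.07  ] shift mm [144.4  50.3   1.8]
```

Request:
move_arm --series '[0.036,0.0126,0,0,0,0,0.036,0.0126,0,0,0,-0.002,0.036,0.0126,0,0,0,0,0.0364,0.0125,0,0,0,0,0,0,0,0,0,0,0,0,0,0,0,0,0,0,0,0,0,0]'

```text
time: 12.8
tool_pos: [0.4572, -0.1381, 0.072]
tool_rot: [2.39, -2.039, -0.001]
force: [-0.8, 0.1, -4.2]
opening: 0.0348
```

```bash
python3 -c "
from h import *
go((.4564,-.1385,.07),yaw=9.0)
o=[]
for n in('top','side'):
    c=cam(n,'p2'+n); o.append(rect(c,.35,.57,-.24,-.04,.006 if n=='side' else .06,1900))
cv2.imwrite('pics/p2.png',np.hstack(o)[...,::-1])"
```

```text
t 12.8 pos [ 0.4572 -0.1381  0.072 ] yaw 9.06 tilt [-0.03  0.  ] F [-0.8  0.1 -4.2] open 34.8 | turn 0.001
  to [ 0.4564 -0.1385  0.07  ] shift mm [0.3 0.9 2. ]
```

View pics/p2.png

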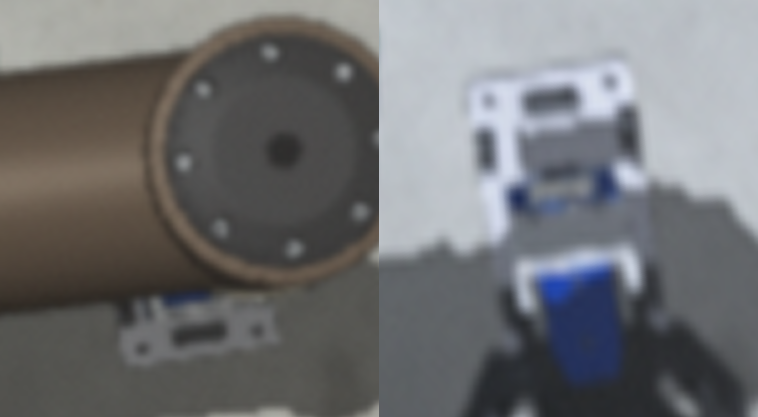

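```bash
cat >> h.py <<'E'
def pose(x,y,yaw,z=0):
    a=np.radians(yaw); c,s=np.cos(a),np.sin(a)
    return lambda P:np.c_[x+c*np.array(P)[:,0]-s*np.array(P)[:,1],y+s*np.array(P)[:,0]+c*np.array(P)[:,1],z+np.array(P)[:,2]]
def box(hx,hy,z): return [(hx,hy,z),(hx,-hy,z),(-hx,-hy,z),(-hx,hy,z)]
def crop(c,center,half,k):
    u=w2pix(c,center); a,b=int(u[0]-half),int(u[1]-half)
    i=cv2.resize(c['frame'][b:b+2*half,a:a+2*half][...,::-1],None,fx=k,fy=k,interpolation=cv2.INTER_CUBIC)
    def draw(P,col):
        q=np.array([(w2pix(c,p)-(a,b)+.5)*k-.5 for p in P]); cv2.polylines(i,[np.int32(q*16).round().reshape(-1,1,2)],True,col,1,cv2.LINE_AA,4)
    return i,draw
E
python3 - <<'E'
from h import *
c=cam('side'); i,d=crop(c,(.47,-.14,.04),40,8)
n=pose(.4564,-.1392,9.0); h=pose(.4572,-.1381,9.06,.0621)
d(n(box(.075,.043,.006)),(0,0,255))
d(h(box(.0535,.0285,.064)),(0,200,0)); d(h(box(.0485,.0285,.064)),(0,200,0)); d(h(box(.0535,.0285,.0)),(0,200,200))
cv2.imwrite('pics/p3.png',i)
E
```

```text
(no output)
```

View pics/p3.png

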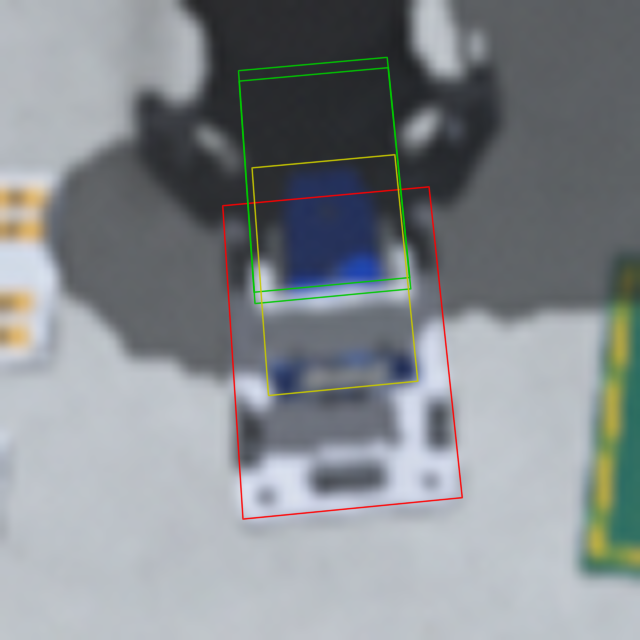

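Request:
move_arm --series '[0.0006,0.0005,0.02,0,0,0,0,0,0.015,0,0,0,0,0,0.005,0,0,0,0,0,0.004,0,0,0,0,0,0.003,0,0,0,0,0,0.003,0,0,0,0,0,0,0,0,0,0,0,0,0,0,0]'

```text
time: 13.75
tool_pos: [0.457, -0.1391, 0.0226]
tool_rot: [-2.391, 2.038, -0.0]
force: [-0.6, 0.4, -4.6]
opening: 0.0347
```

Request:
move_arm --series '[0,0,0.002,0,0,0,0,0,0.002,0,0,0,0,0,0.001,0,0,0,0,0,0,0,0,0,0,0,0,0,0,0]'

```text
time: 14.25
tool_pos: [0.4569, -0.1391, 0.0173]
tool_rot: [2.391, -2.038, -0.0]
force: [-0.0, -0.2, -4.0]
opening: 0.0349
```

```bash
python3 - <<'E'
from h import *
go()
c=cam('side'); i,d=crop(c,(.47,-.14,.04),40,8)
n=pose(.4564,-.1392,9.0); h=pose(.4564,-.139,9.06,.006)
d(n(box(.075,.043,.006)),(0,0,255))
d(h(box(.0535,.0285,.064)),(0,200,0)); d(h(box(.0535,.0285,.0)),(0,200,200))
cv2.imwrite('pics/p4.png',i)
E
```

```text
t 14.2 pos [ 0.4569 -0.1391  0.0173] yaw 9.12 tilt [-0. -0.] F [-0.  -0.2 -4. ] open 34.9 | turn 0.0
```

Request:
move_arm --series '[0,0,0.001,0,0,0,0,0,0.001,0,0,0,0,0,0,0,0,0,0,0,0,0,0,0]'

```text
time: 14.7
tool_pos: [0.457, -0.1391, 0.016]
tool_rot: [-2.391, 2.037, -0.001]
force: [-2.1, 1.3, 4.9]
opening: 0.0346
```

Request:
move_arm --series '[0,0,0,0,0,0,0,0,0,0,0,0,0,0,0,0,0,0,0,0,-0.03,0,0,0,0,0,-0.05,0,0,0,0,0,-0.05,0,0,0,0,0,0,0,0,0]' --gripper 1

```text
time: 15.4
tool_pos: [0.4611, -0.1393, 0.152]
tool_rot: [-2.387, 2.031, -0.014]
force: [-0.3, 0.1, 0.1]
opening: 0.0853
```

```bash
python3 - <<'E'
from h import *
go((.5,-.39,.16),yaw=9.1)
c=cam('side','p5'); 
# black hopper check now
x0,x1,y0,y1=.36,.54,-.48,-.32
i,d=crop(c,(.455,-.389,.03),36,8)
h=pose(.4473,-.3893,7.9,0); 
d(h(box(.0535,.0285,.064)),(0,200,0)); d(h(box(.0535,.0285,.0)),(0,200,200))
i2,d=crop(c,(.47,-.14,.03),36,8)
n=pose(.4564,-.1392,9.0); h=pose(.4569,-.1391,9.1,.006)
d(n(box(.075,.043,.006)),(0,0,255)); d(h(box(.0535,.0285,.064)),(0,200,0)); d(h(box(.0535,.0285,.0)),(0,200,200))
cv2.imwrite('pics/p5c.png',cv2.resize(np.hstack([i,i2]),(800,400),interpolation=cv2.INTER_AREA))
E
```

```text
t 15.4 pos [ 0.4611 -0.1393  0.152 ] yaw 9.2 tilt [ 0.67 -0.03] F [-0.3  0.1  0.1] open 85.3 | turn 0.002
  to [ 0.5  -0.39  0.16] shift mm [253.7   1.2  -8. ]
```

View pics/p5c.png

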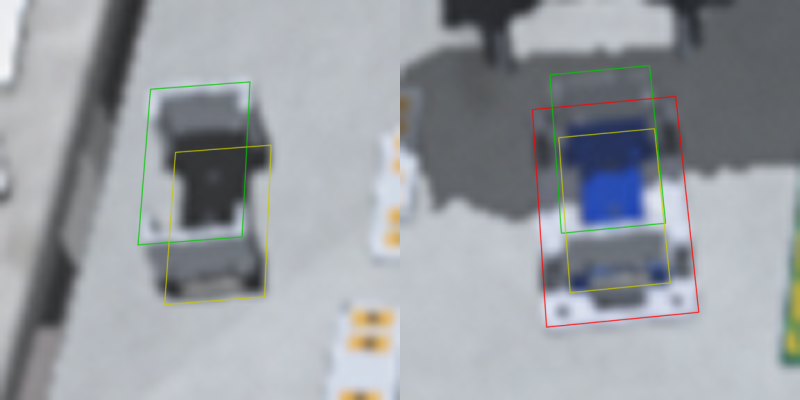

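```bash
python3 -c "
from h import *
go((.4455,-.389,.15),(.4455,-.389,.0095),yaw=7.9)"
```

```text
t 15.4 pos [ 0.4593 -0.139   0.1489] yaw 9.14 tilt [0.44 0.02] F [-0.4  0.4 -1.4] open 85.3 | turn 0.022
  to [ 0.4455 -0.389   0.15  ] shift mm [245.7  48.   -1.1]
  to [ 0.4455 -0.389   0.0095] shift mm [  0.    0.  140.5]
```

Request:
move_arm --series '[0.041,0.008,0,0,0,0.022,0.041,0.008,0,0,0,0,0.041,0.008,0,0,0,0,0.041,0.008,0,0,0,0,0.041,0.008,0,0,0,0,0.041,0.008,0,0,0,0,0,0,0.03,0,0,0,0,0,0.03,0,0,0]'

```text
time: 16.25
tool_pos: [0.4432, -0.3907, 0.0836]
tool_rot: [-2.365, 2.067, 0.0]
force: [-0.3, 0.3, -0.0]
opening: 0.0855
```

Request:
move_arm --series '[0,0,0,0,0,0,0,0,0,0,0,0,0,0,0,0,0,0,0,0,0,0,0,0]'

```text
time: 16.65
tool_pos: [0.4449, -0.3895, 0.0869]
tool_rot: [-2.369, 2.063, -0.004]
force: [-0.5, -0.0, 0.5]
opening: 0.0857
```

```bash
python3 -c "
from h import *
go((.4455,-.389,.01),yaw=7.9)"
```

```text
t 16.6 pos [ 0.4449 -0.3895  0.0869] yaw 7.91 tilt [ 0.13 -0.07] F [-0.5 -0.   0.5] open 85.7 | turn 0.0
  to [ 0.4455 -0.389   0.01  ] shift mm [-0.4 -0.6 76.9]
```

Request:
move_arm --series '[0,0,0.04,0,0,0,0,0,0.025,0,0,0,0,0,0.011,0,0,0,0,0,0,0,0,0,0,0,0,0,0,0]'

```text
time: 17.15
tool_pos: [0.4449, -0.3898, 0.0106]
tool_rot: [-2.369, 2.063, -0.003]
force: [0.1, 1.1, 0.7]
opening: 0.0859
```

Request:
move_arm --series '[0,0,0,0,0,0,0,0,0,0,0,0,0,0,0,0,0,0,0,0,0,0,0,0,0,0,0,0,0,0,0,0,0,0,0,0]' --gripper -1

```text
time: 17.75
tool_pos: [0.4444, -0.3897, 0.0102]
tool_rot: [-2.369, 2.064, -0.002]
force: [-0.5, 1.0, 5.5]
opening: 0.0348
```

```bash
python3 -c "
from h import *
go()"
```

```text
t 17.8 pos [ 0.4444 -0.3897  0.0102] yaw 7.88 tilt [ 0.06 -0.04] F [-0.5  1.   5.5] open 34.8 | turn 0.0
```

Request:
move_arm --series '[0,0,-0.02,0,0,0,0,0,-0.04,0,0,0,0,0,-0.04,0,0,0.1,0,0,-0.03,0,0,0.1,0,0,0,0,0,0,0,0,0,0,0,0]'

```text
time: 18.35
tool_pos: [0.4436, -0.389, 0.1392]
tool_rot: [-2.151, 2.289, -0.0]
force: [-1.0, 0.1, -4.7]
opening: 0.0352
```

```bash
python3 -c "
from h import *
go((.481,.0115,.13),(.481,.0115,.013),yaw=-3.4)"
```

```text
t 18.4 pos [ 0.4436 -0.389   0.1392] yaw -3.56 tilt [0.04 0.03] F [-1.   0.1 -4.7] open 35.2 | turn -0.003
  to [0.481  0.0115 0.13  ] shift mm [-402.   -13.6    9.2]
  to [0.481  0.0115 0.013 ] shift mm [  0.   0. 117.]
```

Request:
move_arm --series '[-0.045,-0.0015,0,0,0,0,-0.045,-0.0015,0,0,0,0,-0.045,-0.0015,0,0,0,0,-0.045,-0.0015,0,0,0,0,-0.045,-0.0015,0,0,0,0,-0.045,-0.0015,0,0,0,0,-0.045,-0.0015,0,0,0,0,-0.045,-0.0015,0,0,0,0]'

```text
time: 19.15
tool_pos: [0.4769, -0.0293, 0.1375]
tool_rot: [2.15, -2.287, -0.003]
force: [0.8, 0.7, -3.7]
opening: 0.035
```

Request:
move_arm --series '[-0.042,-0.0015,0,0,0,0,0,0,0,0,0,0,0,0,0.03,0,0,0,0,0,0.03,0,0,0,0,0,0.03,0,0,0,0,0,0,0,0,0,0,0,0,0,0,0,0,0,0,0,0,0]'

```text
time: 19.95
tool_pos: [0.4833, 0.011, 0.0502]
tool_rot: [-2.15, 2.289, -0.001]
force: [0.6, 0.2, -2.7]
opening: 0.0348
```

```bash
python3 - <<'E'
from h import *
go((.481,.0115,.0135),yaw=-3.4)
E
```

```text
t 19.9 pos [0.4833 0.011  0.0502] yaw -3.58 tilt [0.05 0.01] F [ 0.6  0.2 -2.7] open 34.8 | turn -0.003
  to [0.481  0.0115 0.0135] shift mm [-0.4  2.3 36.7]
```

Request:
move_arm --series '[-0.0004,0.0023,0.02,0,0,-0.003,0,0,0.01,0,0,0,0,0,0.004,0,0,0,0,0,0.002,0,0,0,0,0,0.001,0,0,0,0,0,0,0,0,0,0,0,0,0,0,0]'

```text
time: 20.65
tool_pos: [0.4807, 0.0117, 0.0131]
tool_rot: [-2.154, 2.286, -0.001]
force: [-2.7, -0.5, 7.4]
opening: 0.035
```

```bash
python3 - <<'E'
from h import *
go()
c=cam('side'); i,d=crop(c,(.49,.01,.03),36,8)
n=pose(.4803,.0106,-3.4); h=pose(.481,.0115,-3.4,.003)
d(n(box(.067,.038,.003)),(0,0,255)); d(h(box(.0535,.0285,.064)),(0,200,0)); d(h(box(.0535,.0285,.0)),(0,200,200))
cv2.imwrite('pics/p6.png',i)
E
```

```text
t 20.6 pos [0.4807 0.0117 0.0131] yaw -3.41 tilt [0.05 0.01] F [-2.7 -0.5  7.4] open 35.0 | turn 0.0
```

View pics/p6.png

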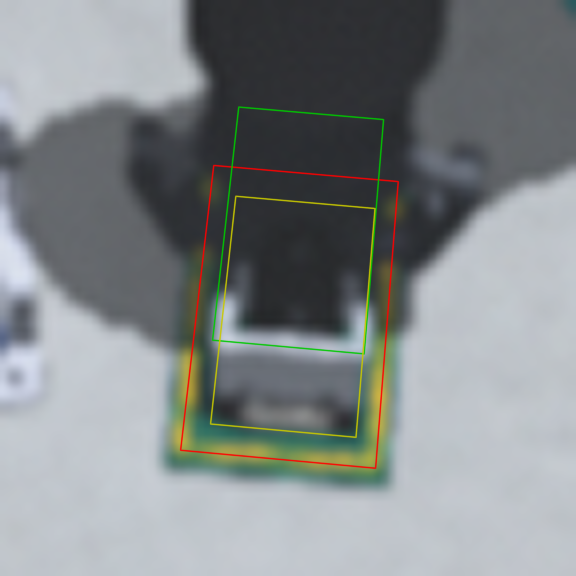

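Request:
move_arm --series '[0,0,0,0,0,0,0,0,0,0,0,0,0,0,0,0,0,0,0,0,-0.03,0,0,0,0,0,-0.05,0,0,0,0,0,-0.05,0,0,0,0,0,0,0,0,0]' --gripper 1

```text
time: 21.4
tool_pos: [0.4844, 0.0127, 0.149]
tool_rot: [-2.149, 2.278, -0.008]
force: [-0.2, -0.0, -0.3]
opening: 0.0848
```

```bash
cat >> h.py <<'E'
def boats(ests):
    for n in('top','side'):
        c=cam(n)
        for cx,cy in ests:
            x0,x1,y0,y1=cx-.056,cx+.056,cy-.06,cy+.06; r=rect(c,x0,x1,y0,y1,.008).astype(float)
            R,G,B=r[...,0],r[...,1],r[...,2]; bg=np.median(G[:,:30]); hi=np.percentile(G,92)
            m=(G>(bg+hi)/2)|(R-B>40); m=cv2.morphologyEx(m.astype(np.uint8),cv2.MORPH_CLOSE,np.ones((15,15))); m=cv2.morphologyEx(m,cv2.MORPH_OPEN,np.ones((15,15)))
            print(n,fitrect(m,x1,y1))
E
python3 -c "
from h import *
boats([(.424,-.278),(.546,-.287)])
go((.424,-.278,.15),(.546,-.286,.15),yaw=-.7)"
```

```text
top [ 424.2 -277.5   90.7   40.3    2.7]
top [ 546.5 -286.5   86.    37.    -0. ]
side [ 424.4 -278.6   91.4   39.9    1.7]
side [ 543.5 -287.5   88.    38.    -0. ]
t 21.5 pos [0.4811 0.0119 0.1437] yaw -3.43 tilt [0.19 0.1 ] F [-0.6 -0.2 -0.8] open 85.6 | turn -0.048
  to [ 0.424 -0.278  0.15 ] shift mm [290.6  53.5  -6.3]
  to [ 0.546 -0.286  0.15 ] shift mm [   6.5 -122.1    0. ]
```

```bash
python3 -c "
from h import *
go((.424,-.278,.12),(.424,-.278,.004),yaw=2.4)"
```

```text
t 21.5 pos [0.4811 0.0119 0.1437] yaw -3.43 tilt [0.19 0.1 ] F [-0.6 -0.2 -0.8] open 85.6 | turn -0.102
  to [ 0.424 -0.278  0.12 ] shift mm [287.3  69.2  23.7]
  to [ 0.424 -0.278  0.004] shift mm [  0.   0. 116.]
```

Request:
move_arm --series '[0,0,0,0,0,-0.102,0.041,0.0099,0,0,0,0,0.041,0.0099,0,0,0,0,0.041,0.0099,0,0,0,0,0.041,0.0099,0,0,0,0,0.041,0.0099,0,0,0,0,0.041,0.0099,0.02,0,0,0,0.041,0.0099,0.03,0,0,0]'

```text
time: 22.3
tool_pos: [0.4234, -0.2785, 0.0928]
tool_rot: [-2.268, 2.173, -0.002]
force: [2.3, 0.3, -0.9]
opening: 0.0853
```

Request:
move_arm --series '[0,0,0.03,0,0,0,0,0,0.02,0,0,0,0,0,0,0,0,0,0,0,0,0,0,0,0,0,0,0,0,0]'

```text
time: 22.8
tool_pos: [0.4242, -0.2766, 0.044]
tool_rot: [-2.269, 2.173, -0.001]
force: [0.2, -0.5, -0.7]
opening: 0.0855
```

```bash
python3 -c "
from h import *
go((.424,-.278,.004),yaw=2.4)"
```

```text
t 22.8 pos [ 0.4242 -0.2766  0.044 ] yaw 2.47 tilt [ 0.05 -0.02] F [ 0.2 -0.5 -0.7] open 85.5 | turn 0.001
  to [ 0.424 -0.278  0.004] shift mm [ 1.4  0.2 40. ]
```

Request:
move_arm --series '[0.001,0,0.02,0,0,0,0,0,0.015,0,0,0,0,0,0.006,0,0,0,0,0,0,0,0,0,0,0,0,0,0,0]'

```text
time: 23.3
tool_pos: [0.4242, -0.2777, 0.0032]
tool_rot: [-2.268, 2.173, -0.002]
force: [0.4, 0.2, -0.2]
opening: 0.0857
```

Request:
move_arm --series '[0,0,0,0,0,0,0,0,0,0,0,0,0,0,0,0,0,0,0,0,0,0,0,0,0,0,0,0,0,0,0,0,0,0,0,0]' --gripper -1 --squeeze 30

```text
time: 23.9
tool_pos: [0.4238, -0.2778, 0.0029]
tool_rot: [-2.268, 2.174, -0.001]
force: [-1.7, 1.5, 6.3]
opening: 0.0386
```

```bash
python3 -c "
from h import *
go()"
```

```text
t 23.9 pos [ 0.4238 -0.2778  0.0029] yaw 2.43 tilt [ 0.04 -0.01] F [-1.7  1.5  6.3] open 38.6 | turn 0.0
```

Request:
move_arm --series '[0,0,-0.02,0,0,0,0,0,-0.04,0,0,0,0,0,-0.04,0,0,-0.058,0,0,-0.03,0,0,-0.058,0,0,0,0,0,0,0,0,0,0,0,0]'

```text
time: 24.5
tool_pos: [0.4236, -0.2776, 0.1329]
tool_rot: [-2.388, 2.039, -0.002]
force: [0.2, 0.4, -1.9]
opening: 0.0388
```

```bash
python3 -c "
from h import *
go((.457,-.1391,.12),yaw=9.1)"
```

```text
t 24.5 pos [ 0.4236 -0.2776  0.1329] yaw 9.02 tilt [ 0.1 -0. ] F [ 0.2  0.4 -1.9] open 38.8 | turn -0.001
  to [ 0.457  -0.1391  0.12  ] shift mm [-131.5  -54.9   12.9]
```

Request:
move_arm --series '[-0.033,-0.0137,0,0,0,0,-0.033,-0.0137,0,0,0,0,-0.033,-0.0137,0,0,0,0,-0.0325,-0.0138,0,0,0,0,0,0,0,0,0,0,0,0,0.02,0,0,0,0,0,0.02,0,0,0,0,0,0,0,0,0]'

```text
time: 25.3
tool_pos: [0.4541, -0.1394, 0.089]
tool_rot: [2.385, -2.037, -0.008]
force: [-0.9, -0.3, -0.2]
opening: 0.0388
```

Request:
move_arm --series '[0,0,0,0,0,0,0,0,0,0,0,0,0,0,0,0,0,0]'

```text
time: 25.6
tool_pos: [0.4575, -0.1394, 0.093]
tool_rot: [-2.389, 2.039, -0.001]
force: [0.1, -0.0, -0.6]
opening: 0.039
```

```bash
python3 - <<'E'
from h import *
go((.457,-.1391,.08),(.457,-.1391,.034),yaw=9.1)
o=env.observe()['tool_pos']
c=cam('side'); i,d=crop(c,(.465,-.14,.05),36,8)
h=pose(.457,-.1391,9.1,.006); b=pose(o[0],o[1],9.1,o[2]-.0029)
d(h(box(.0485,.0235,.064)),(0,200,0)); d(h(box(.0535,.0285,.064)),(0,200,0)); d(b(box(.045,.02,.008)),(0,0,255)); d(b(box(.045,.02,.0)),(0,0,255))
cv2.imwrite('pics/p7.png',i)
E
```

```text
t 25.6 pos [ 0.4575 -0.1394  0.093 ] yaw 9.04 tilt [0.07 0.  ] F [ 0.1 -0.  -0.6] open 39.0 | turn -0.001
  to [ 0.457  -0.1391  0.08  ] shift mm [-0.4  0.4 13. ]
  to [ 0.457  -0.1391  0.034 ] shift mm [ 0.  0. 46.]
```

View pics/p7.png

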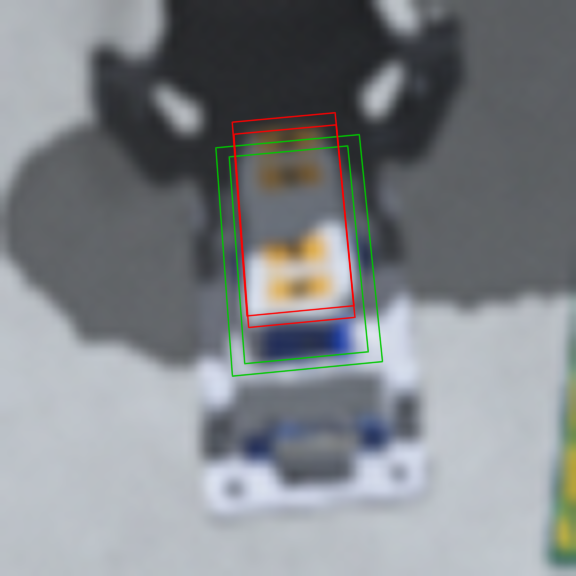

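Request:
move_arm --series '[0,0.0003,0.02,0,0,0,0,0,0.02,0,0,0,0,0,0.01,0,0,0,0,0,0.006,0,0,0,0,0,0.002,0,0,0,0,0,0.001,0,0,0,0,0,0,0,0,0,0,0,0,0,0,0]'

```text
time: 26.45
tool_pos: [0.4571, -0.1392, 0.0339]
tool_rot: [-2.39, 2.038, -0.001]
force: [-0.3, 0.1, -1.4]
opening: 0.0386
```

```bash
python3 -c "
from h import *
go()"
```

```text
t 26.4 pos [ 0.4571 -0.1392  0.0339] yaw 9.07 tilt [0.06 0.  ] F [-0.3  0.1 -1.4] open 38.6 | turn 0.0
```

Request:
move_arm --series '[0,0,0.001,0,0,0,0,0,0,0,0,0]'

```text
time: 26.65
tool_pos: [0.4571, -0.1392, 0.0329]
tool_rot: [-2.39, 2.038, -0.001]
force: [-1.4, 1.1, 5.9]
opening: 0.0388
```

Request:
move_arm --series '[0,0,0,0,0,0,0,0,0,0,0,0,0,0,0,0,0,0,0,0,-0.03,0,0,0,0,0,-0.05,0,0,0,0,0,-0.04,0,0,0,0,0,0,0,0,0,0,0,0,0,0,0]' --gripper 1

```text
time: 27.45
tool_pos: [0.4572, -0.1391, 0.1533]
tool_rot: [-2.388, 2.038, -0.003]
force: [-0.6, 0.1, -0.8]
opening: 0.0852
```

```bash
python3 -c "
from h import *
boats([(.546,-.287)])
c=cam('side'); print([(np.round(pix2w(c,r['at'],.004),3),round(r['conf'],2)) for r in env.regions_of('boat_1','side')])
go((.545,-.286,.13),(.545,-.286,.003),yaw=-.7)"
```

```text
top [ 546.2 -286.8  119.5  111.5   90. ]
side [ 543.8 -287.5   87.5   38.    -0. ]
[(array([ 0.541, -0.29 ,  0.004]), 0.9), (array([ 0.42 , -0.137,  0.004]), 0.77)]
t 27.6 pos [ 0.4559 -0.1393  0.1511] yaw 9.06 tilt [-0.14 -0.01] F [0.4 0.1 1.5] open 85.3 | turn 0.17
  to [ 0.545 -0.286  0.13 ] shift mm [145.6 -90.9  21.1]
  to [ 0.545 -0.286  0.003] shift mm [  0.   0. 127.]
```

Request:
move_arm --series '[0,0,0,0,0,0.085,0,0,0,0,0,0.085,0.0364,-0.0227,0,0,0,0,0.0364,-0.0227,0,0,0,0,0.0364,-0.0227,0.02,0,0,0,0.0364,-0.0227,0.03,0,0,0,0,0,0.04,0,0,0,0,0,0.01,0,0,0]'

```text
time: 28.45
tool_pos: [0.541, -0.2843, 0.0475]
tool_rot: [2.202, -2.234, -0.013]
force: [-1.5, 0.3, -0.4]
opening: 0.0853
```

Request:
move_arm --series '[0,0,0,0,0,0,0,0,0,0,0,0,0,0,0,0,0,0]'

```text
time: 28.75
tool_pos: [0.546, -0.284, 0.0559]
tool_rot: [-2.209, 2.232, -0.004]
force: [0.6, -0.3, 0.3]
opening: 0.0855
```

```bash
python3 -c "
from h import *
go((.545,-.286,.003),yaw=-.7)"
```

```text
t 28.8 pos [ 0.546  -0.284   0.0559] yaw -0.6 tilt [ 0.17 -0.05] F [ 0.6 -0.3  0.3] open 85.5 | turn 0.002
  to [ 0.545 -0.286  0.003] shift mm [ 2.1  1.  52.9]
```

Request:
move_arm --series '[0.001,0,0.025,0,0,0,0,0,0.02,0,0,0,0,0,0.007,0,0,0,0,0,0,0,0,0,0,0,0,0,0,0]'

```text
time: 29.25
tool_pos: [0.5458, -0.2853, 0.0032]
tool_rot: [-2.208, 2.233, -0.003]
force: [-0.9, 0.2, -0.2]
opening: 0.0853
```

```bash
python3 -c "
from h import *
go((.545,-.286,.003),yaw=-.7)"
```

```text
t 29.2 pos [ 0.5458 -0.2853  0.0032] yaw -0.64 tilt [ 0.11 -0.03] F [-0.9  0.2 -0.2] open 85.3 | turn 0.001
  to [ 0.545 -0.286  0.003] shift mm [0.7 0.8 0.2]
```

Request:
move_arm --series '[0,0,0,0,0,0,0,0,0,0,0,0,0,0,0,0,0,0,0,0,0,0,0,0,0,0,0,0,0,0,0,0,0,0,0,0]' --gripper -1

```text
time: 29.85
tool_pos: [0.5451, -0.2854, 0.0024]
tool_rot: [-2.208, 2.234, -0.001]
force: [-0.9, 1.2, 6.4]
opening: 0.039
```

Request:
move_arm --series '[0,0,-0.02,0,0,0,0,0,-0.04,0,0,0,0,0,-0.04,0,0,-0.085,0,0,-0.02,0,0,-0.085,0,0,0,0,0,0,0,0,0,0,0,0,0,0,0,0,0,0]'

```text
time: 30.55
tool_pos: [0.5439, -0.285, 0.1204]
tool_rot: [2.388, -2.04, -0.003]
force: [-1.2, 1.4, -1.2]
opening: 0.0383
```

```bash
python3 -c "
from h import *
go((.457,-.1391,.12),yaw=9.1)"
```

```text
t 30.6 pos [ 0.5439 -0.285   0.1204] yaw 8.99 tilt [-0.12  0.04] F [-1.2  1.4 -1.2] open 38.3 | turn -0.002
  to [ 0.457  -0.1391  0.12  ] shift mm [-157.8   62.7    0.4]
```

Request:
move_arm --series '[-0.0395,0.0157,0,0,0,0,-0.0395,0.0157,0,0,0,0,-0.0395,0.0157,0,0,0,0,-0.0393,0.0156,0,0,0,0,0,0,0,0,0,0,0,0,0.02,0,0,0,0,0,0.01,0,0,0,0,0,0,0,0,0]'

```text
time: 31.35
tool_pos: [0.4565, -0.1396, 0.0896]
tool_rot: [2.387, -2.038, -0.005]
force: [0.3, 0.4, -0.4]
opening: 0.0389
```

Request:
move_arm --series '[0,0,0,0,0,0,0,0,0,0,0,0,0,0,0,0,0,0]'

```text
time: 31.65
tool_pos: [0.4583, -0.1396, 0.092]
tool_rot: [-2.389, 2.039, -0.001]
force: [-0.3, 0.3, -1.0]
opening: 0.0386
```

```bash
python3 - <<'E'
from h import *
go((.457,-.1391,.08),(.457,-.1391,.042),yaw=9.1)
o=env.observe()['tool_pos']
c=cam('side'); i,d=crop(c,(.465,-.14,.05),36,8)
h=pose(.457,-.1391,9.1,.006); b=pose(o[0],o[1],9.1,o[2]-.0024)
d(h(box(.0485,.0235,.064)),(0,200,0)); d(b(box(.045,.02,.008)),(0,0,255)); d(b(box(.045,.02,.0)),(0,0,255))
cv2.imwrite('pics/p8.png',i)
E
```

```text
t 31.6 pos [ 0.4583 -0.1396  0.092 ] yaw 9.03 tilt [ 0.03 -0.  ] F [-0.3  0.3 -1. ] open 38.6 | turn -0.001
  to [ 0.457  -0.1391  0.08  ] shift mm [-0.7  1.2 12. ]
  to [ 0.457  -0.1391  0.042 ] shift mm [ 0.  0. 38.]
```

View pics/p8.png

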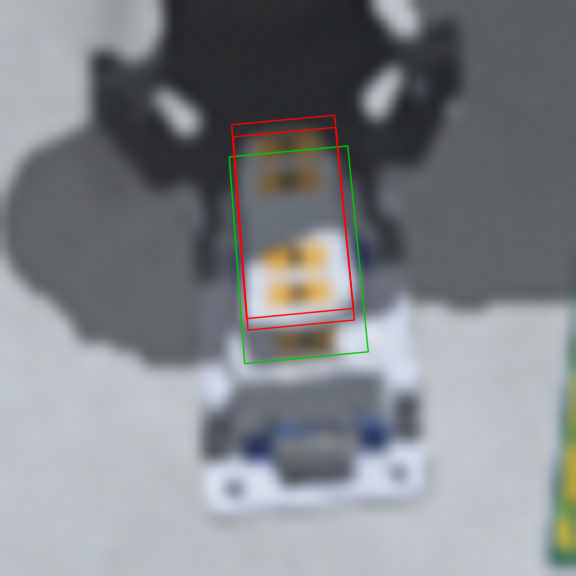

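Request:
move_arm --series '[-0.0005,0.0012,0.02,0,0,0,0,0,0.015,0,0,0,0,0,0.008,0,0,0,0,0,0.005,0,0,0,0,0,0.002,0,0,0,0,0,0.001,0,0,0,0,0,0,0,0,0,0,0,0,0,0,0]'

```text
time: 32.5
tool_pos: [0.4571, -0.139, 0.0411]
tool_rot: [-2.39, 2.038, -0.001]
force: [-1.1, 0.0, -0.5]
opening: 0.0387
```

Request:
move_arm --series '[0,0,0.001,0,0,0,0,0,0,0,0,0]'

```text
time: 32.7
tool_pos: [0.4571, -0.139, 0.0404]
tool_rot: [-2.39, 2.038, -0.001]
force: [-1.4, 1.2, 6.5]
opening: 0.0388
```

Contact at the expected height. Release, and head toward the gauge.

Request:
move_arm --series '[0,0,0,0,0,0,0,0,0,0,0,0,0,0,0,0,0,0,0,0,-0.03,0,0,0,0,0,-0.05,0,0,0,0,0,-0.05,0,0,0,0,0,-0.05,0,0,0,0,0,0,0,0,0]' --gripper 1

```text
time: 33.5
tool_pos: [0.4604, -0.1394, 0.2269]
tool_rot: [-2.386, 2.033, -0.015]
force: [0.4, 1.1, 0.2]
opening: 0.0851
```

```bash
python3 - <<'E'
from h import *
go((.5,-.05,.22))
T=cam('top','g_top');Sd=cam('side','g_side')
for n,c in(('top',T),('side',Sd)):
    for q in('plunger_knob','lever_end','gauge','stand','boat_1','hopper_black'):
        print(n,q,[(np.round(r['at'],1).tolist(),round(r['conf'],2)) for r in env.landmark_of(q,n)[:4]])
    im=c['frame'].astype(int); hsv=cv2.cvtColor(c['frame'],cv2.COLOR_RGB2HSV)
# triangulate knob: dark blob centroid near the gauge
i,d=crop(T,(.50,.17,.08),40,10); j,_=crop(Sd,(.49,.18,.06),40,10)
cv2.imwrite('pics/g1.png',cv2.resize(np.hstack([i,j]),(800,400),interpolation=cv2.INTER_AREA))
E
```

```text
t 33.5 pos [ 0.4604 -0.1394  0.2269] yaw 9.12 tilt [ 0.69 -0.05] F [0.4 1.1 0.2] open 85.1 | turn 0.0
  to [ 0.5  -0.05  0.22] shift mm [-82.  -53.3   6.9]
top plunger_knob []
top lever_end [([193.3, 171.8], 0.47)]
top gauge [([195.5, 192.5], 0.72)]
top stand []
top boat_1 []
top hopper_black []
side plunger_knob [([354.4, 215.4], 0.53), ([340.5, 170.1], 0.45)]
side lever_end [([344.9, 189.2], 0.48), ([356.8, 229.2], 0.45)]
side gauge [([352.9, 223.9], 0.8), ([335.8, 186.2], 0.7), ([354.0, 229.6], 0.58)]
side stand []
side boat_1 [([251.7, 214.8], 0.69), ([377.7, 191.6], 0.45)]
side hopper_black [([295.7, 230.5], 0.85)]
```

View pics/g1.png

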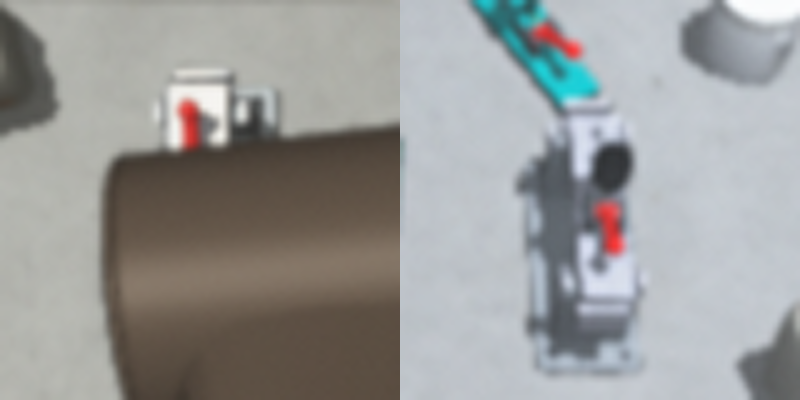

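```bash
python3 - <<'E'
from h import *
from scipy.optimize import least_squares
T=cam('top');Sd=cam('side')
ld=lambda p:cv2.cvtColor(cv2.imread(p),cv2.COLOR_BGR2RGB)
T['frame']=ld('pics/top0.png'); Sd['frame']=ld('pics/side0.png')
def cen(c,a,b,r,thr=60):
    g=c['frame'].max(2); m=np.zeros_like(g,float); sub=g[b-r:b+r+1,a-r:a+r+1].astype(float)
    w=np.clip(thr+30-sub,0,60); cs,_=cv2.findContours((sub<thr).astype(np.uint8),0,1); k=max(cs,key=cv2.contourArea)
    mk=cv2.dilate(cv2.drawContours(np.zeros(sub.shape,np.uint8),[k],-1,1,-1),np.ones((3,3)))
    w=w*mk; yy,xx=np.mgrid[b-r:b+r+1,a-r:a+r+1]; return np.array([(w*xx).sum(),(w*yy).sum()])/w.sum(), mk.sum()
ut,n1=cen(T,194,188,9); us,n2=cen(Sd,353,216,9); print(ut,n1,us,n2)
s=least_squares(lambda X:np.r_[w2pix(T,X+[0,0,.008])-ut,w2pix(Sd,X)-us],[.5,.17,.13]); print('knob',s.x.round(4),s.fun.round(2))
# bridge yaw/centre: template fit on top image: mean brightness inside 130x32 rect minus ring outside
g=rect(T,.40,.60,.10,.25,.082).min(2).astype(float)
x1,y1=.60,.25
rows,cols=np.mgrid[0:g.shape[0],0:g.shape[1]]; X=x1-rows/S; Y=y1-cols/S
best=[]
for yaw in np.arange(-2,6,.5):
  a=np.radians(yaw)
  for cx in np.arange(.485,.516,.001):
    for cy in np.arange(.15,.186,.001):
      u=np.abs((X-cx)*np.cos(a)+(Y-cy)*np.sin(a)); v=np.abs(-(X-cx)*np.sin(a)+(Y-cy)*np.cos(a))
      ins=(u<.065)&(v<.016); out=(u<.069)&(v<.020)&~ins
      best.append((g[ins][::7].mean()-g[out][::3].mean(),cx,cy,yaw))
best.sort(reverse=True); print(np.round(best[:5],3))
_,cx,cy,yaw=best[0]
i,d=crop(T,(.50,.17,.08),36,11); j,e=crop(Sd,(.49,.18,.06),36,11)
b=pose(cx,cy,yaw,.07)
for f in(d,e): f(b(box(.065,.016,.012)),(0,0,255)); f([s.x+[.012*np.cos(t),.012*np.sin(t),.012] for t in np.linspace(0,6.2,20)],(0,255,0))
cv2.imwrite('pics/g2.png',np.hstack([i,j])[:600,:])
go((s.x[0],s.x[1],.22),yaw=yaw)
E
```

```text
[194.15555556 189.63391813] 90 [353.84140436 214.10230024] 67
knob [0.4993 0.1719 0.1167] [-0.71 -0.03 -0.81  0.02]
[[25.981  0.485  0.173  1.   ]
 [25.964  0.485  0.173  1.5  ]
 [25.669  0.485  0.173  0.5  ]
 [25.54   0.486  0.173  1.   ]
 [25.516  0.485  0.173  2.   ]]
t 34.3 pos [ 0.4568 -0.139   0.2196] yaw 9.07 tilt [-0.01 -0.  ] F [-0.4  0.4  0.4] open 85.5 | turn 0.141
  to [0.4993 0.1719 0.22  ] shift mm [-310.1  -47.9   -0.4]
```

View pics/g2.png

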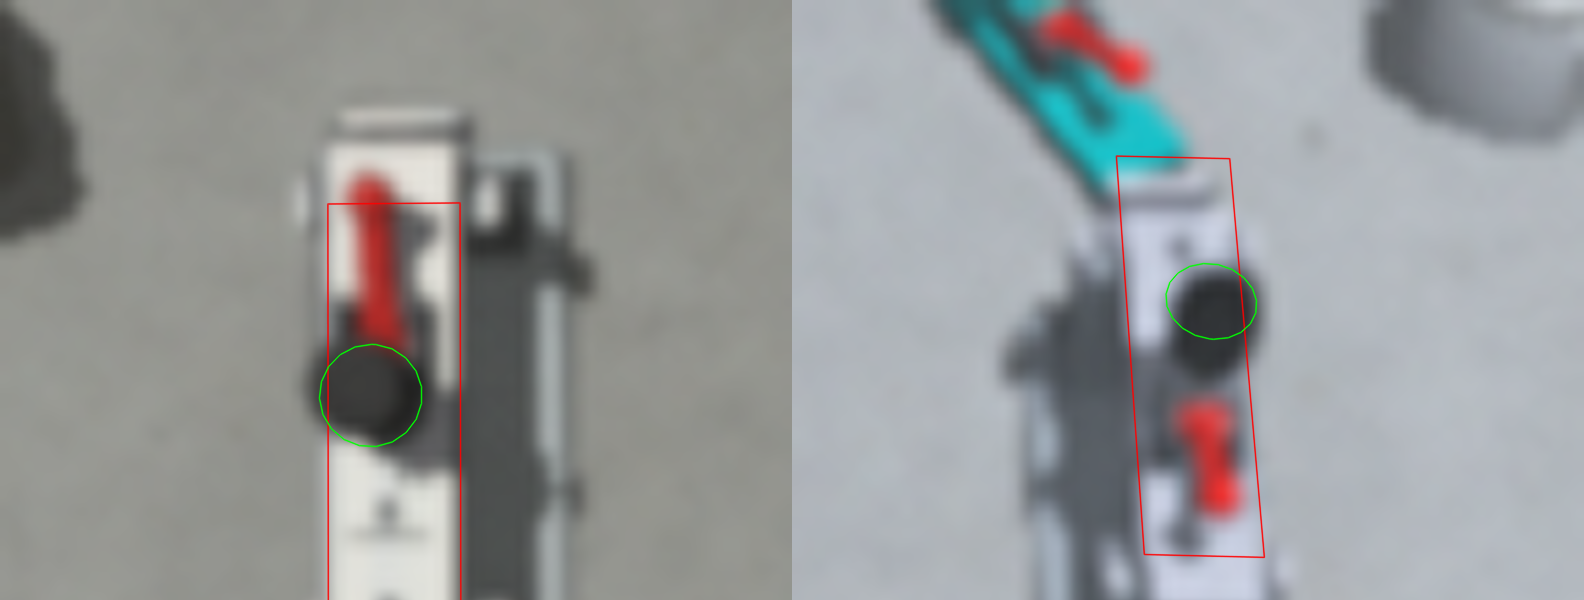

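Request:
move_arm --series '[0,0,0,0,0,0.141,-0.0445,-0.0068,0,0,0,0,-0.0445,-0.0068,0,0,0,0,-0.0445,-0.0068,0,0,0,0,-0.0445,-0.0068,0,0,0,0,-0.0445,-0.0068,0,0,0,0,-0.0445,-0.0068,0,0,0,0,-0.044,-0.0068,0,0,0,0]'

```text
time: 35.1
tool_pos: [0.4989, 0.1747, 0.2199]
tool_rot: [-2.24, 2.201, -0.0]
force: [-0.2, -0.4, 0.4]
opening: 0.0854
```

Request:
move_arm --series '[0,0,0,0,0,0,0,0,0.02,0,0,0,0,0,0.02,0,0,0,0,0,0.02,0,0,0,0,0,0,0,0,0,0,0,0,0,0,0]'

```text
time: 35.7
tool_pos: [0.4991, 0.1725, 0.16]
tool_rot: [2.24, -2.202, 0.0]
force: [0.1, -0.5, 0.7]
opening: 0.0856
```

```bash
python3 - <<'E'
from h import *
go((.499,.1725,.103),yaw=1.0)
c=cam('side'); j,e=crop(c,(.50,.18,.09),32,10)
b=pose(.500,.1725,1.0,.07)
e(b(box(.065,.016,.012)),(0,0,255)); e(b([(.013,.002,.022),(.046,.002,.040),(.046,-.002,.04),(.013,-.002,.022)]),(255,0,0))
cv2.imwrite('pics/g3.png',j)
E
```

```text
t 35.7 pos [0.4991 0.1725 0.16  ] yaw 0.99 tilt [-0.01 -0.04] F [ 0.1 -0.5  0.7] open 85.6 | turn -0.0
  to [0.499  0.1725 0.103 ] shift mm [-0.   0.1 57. ]
```

View pics/g3.png

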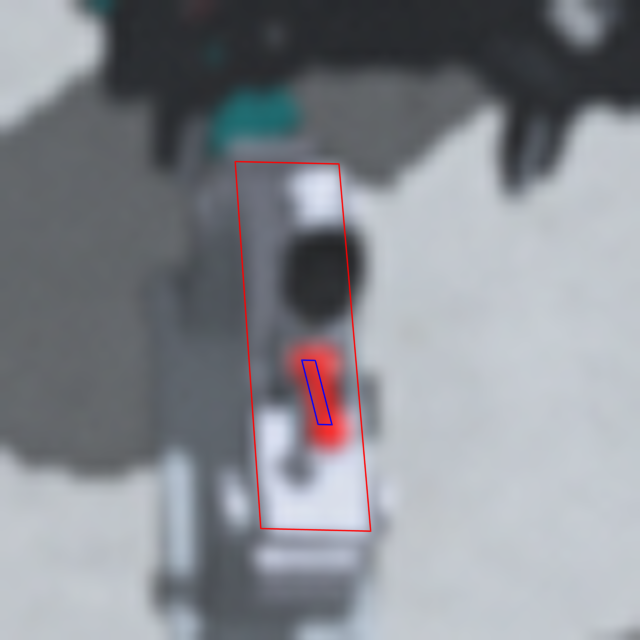

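Request:
move_arm --series '[0,-0.002,0.03,0,0,0,0,0,0.02,0,0,0,0,0,0.007,0,0,0,0,0,0,0,0,0,0,0,0,0,0,0]'

```text
time: 36.25
tool_pos: [0.5018, 0.1732, 0.104]
tool_rot: [-2.24, 2.201, -0.001]
force: [0.3, 0.8, 0.5]
opening: 0.0857
```

Request:
move_arm --series '[0,0,0,0,0,0,0,0,0,0,0,0,0,0,0,0,0,0,0,0,0,0,0,0,0,0,0,0,0,0,0,0,0,0,0,0,0,0,0,0,0,0]' --gripper -1 --squeeze 40

```text
time: 36.95
tool_pos: [0.5011, 0.1729, 0.1027]
tool_rot: [-2.24, 2.202, -0.0]
force: [0.4, 0.6, 0.4]
opening: 0.0227
```

```bash
python3 -c "
from h import *
go()"
```

```text
t 37.0 pos [0.5011 0.1729 0.1027] yaw 0.99 tilt [0.01 0.01] F [0.4 0.6 0.4] open 22.7 | turn 0.0
```

Request:
move_arm --series '[0,0,-0.01,0,0,0,0,0,-0.012,0,0,0,0,0,-0.012,0,0,0,0,0,-0.01,0,0,0,0,0,-0.01,0,0,0,0,0,-0.012,0,0,0,0,0,-0.015,0,0,0,0,0,-0.015,0,0,0]'

```text
time: 37.75
tool_pos: [0.5008, 0.1727, 0.1997]
tool_rot: [2.24, -2.202, -0.0]
force: [0.6, 0.6, -3.2]
opening: 0.0226
```

Request:
move_arm --series '[0,0,0,0,0,0,0,0,0,0,0,0,0,0,0,0,0,0]'

```text
time: 38.05
tool_pos: [0.5004, 0.1725, 0.1978]
tool_rot: [2.239, -2.202, -0.001]
force: [-0.1, 0.8, -3.3]
opening: 0.0228
```

```bash
python3 -c "
from h import *
go((.4575,-.1391,.195),yaw=9.1)"
```

```text
t 38.0 pos [0.5004 0.1725 0.1978] yaw 0.97 tilt [-0.07 -0.03] F [-0.1  0.8 -3.3] open 22.8 | turn -0.142
  to [ 0.4575 -0.1391  0.195 ] shift mm [300.9  91.7   2.8]
```

Request:
move_arm --series '[0,0,0,0,0,-0.142,0.043,0.0131,0,0,0,0,0.043,0.0131,0,0,0,0,0.043,0.0131,0,0,0,0,0.043,0.0131,0,0,0,0,0.043,0.0131,0,0,0,0,0.043,0.0131,0,0,0,0,0.043,0.0131,0,0,0,0]'

```text
time: 38.85
tool_pos: [0.4572, -0.1406, 0.1981]
tool_rot: [2.391, -2.037, -0.001]
force: [1.5, -0.5, -3.6]
opening: 0.0229
```

Request:
move_arm --series '[0,0,0,0,0,0,0,0,0.01,0,0,0,0,0,0.01,0,0,0,0,0,0,0,0,0,0,0,0,0,0,0,0,0,0,0,0,0]'

```text
time: 39.45
tool_pos: [0.4586, -0.1382, 0.1788]
tool_rot: [2.393, -2.036, 0.0]
force: [-0.1, 0.1, -2.8]
opening: 0.0231
```

```bash
python3 - <<'E'
from h import *
go((.4575,-.1391,.15),yaw=9.1)
o=env.observe()['tool_pos']
c=cam('side'); j,e=crop(c,(.46,-.14,.07),34,9)
b=pose(o[0],o[1],9.1,o[2]+.014-.093); h=pose(.457,-.1391,9.1,.006)
e(b(box(.065,.016,.0)),(0,0,255));e(b(box(.065,.016,.012)),(0,0,255)); e(h(box(.0535,.0285,.064)),(0,200,0))
cv2.imwrite('pics/g4.png',j)
E
```

```text
t 39.5 pos [ 0.4586 -0.1382  0.1788] yaw 9.22 tilt [ 0.01 -0.01] F [-0.1  0.1 -2.8] open 23.1 | turn 0.002
  to [ 0.4575 -0.1391  0.15  ] shift mm [ 0.7  1.2 28.8]
```

View pics/g4.png

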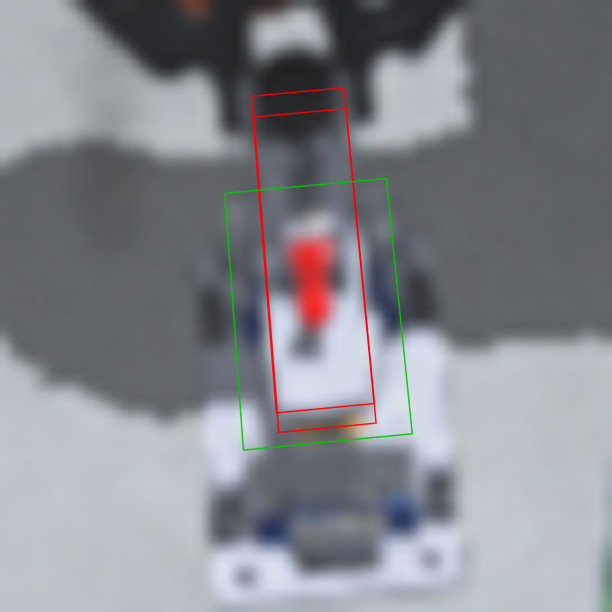

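Request:
move_arm --series '[0.0005,0.001,0.01,0,0,0,0,0,0.01,0,0,0,0,0,0.004,0,0,0,0,0,0.004,0,0,0,0,0,0.003,0,0,0,0,0,0.003,0,0,0,0,0,0,0,0,0,0,0,0,0,0,0]'

```text
time: 40.3
tool_pos: [0.4574, -0.1397, 0.1449]
tool_rot: [-2.391, 2.038, -0.0]
force: [-1.6, -0.1, -1.7]
opening: 0.0225
```

Request:
move_arm --series '[0,0,0.004,0,0,0,0,0,0.004,0,0,0,0,0,0.003,0,0,0,0,0,0.002,0,0,0,0,0,0,0,0,0,0,0,0,0,0,0]'

```text
time: 40.9
tool_pos: [0.4572, -0.1395, 0.1315]
tool_rot: [-2.391, 2.038, 0.0]
force: [0.8, -1.0, -2.5]
opening: 0.0227
```

Request:
move_arm --series '[0,0,0.003,0,0,0,0,0,0.002,0,0,0,0,0,0.001,0,0,0,0,0,0,0,0,0,0,0,0,0,0,0]'

```text
time: 41.4
tool_pos: [0.4572, -0.1395, 0.1255]
tool_rot: [2.391, -2.038, -0.0]
force: [0.5, -0.3, -1.1]
opening: 0.0229
```

Request:
move_arm --series '[0,0,0.001,0,0,0,0,0,0,0,0,0,0,0,0,0,0,0]'

```text
time: 41.7
tool_pos: [0.4572, -0.1396, 0.1246]
tool_rot: [-2.391, 2.038, -0.0]
force: [0.7, -0.1, -1.2]
opening: 0.0227
```

Request:
move_arm --series '[0,0,0.001,0,0,0,0,0,0,0,0,0,0,0,0,0,0,0]'

```text
time: 42.0
tool_pos: [0.4573, -0.1396, 0.1236]
tool_rot: [-2.391, 2.038, 0.0]
force: [0.4, -1.2, -0.6]
opening: 0.0226
```

Request:
move_arm --series '[0,0,0.001,0,0,0,0,0,0,0,0,0,0,0,0,0,0,0]'

```text
time: 42.3
tool_pos: [0.4573, -0.1396, 0.1226]
tool_rot: [2.391, -2.038, -0.0]
force: [-0.4, -0.2, -2.0]
opening: 0.0225
```

Request:
move_arm --series '[0,0,0.001,0,0,0,0,0,0,0,0,0,0,0,0,0,0,0]'

```text
time: 42.6
tool_pos: [0.4572, -0.1396, 0.1216]
tool_rot: [2.391, -2.038, -0.0]
force: [0.5, -0.4, -1.6]
opening: 0.0229
```

Request:
move_arm --series '[0,0,0.001,0,0,0,0,0,0,0,0,0,0,0,0,0,0,0]'

```text
time: 42.9
tool_pos: [0.4574, -0.1397, 0.1209]
tool_rot: [-2.391, 2.038, -0.0]
force: [-0.9, 0.1, 3.1]
opening: 0.0229
```

Request:
move_arm --series '[0,0,0.0007,0,0,0,0,0,0,0,0,0,0,0,0,0,0,0]'

```text
time: 43.2
tool_pos: [0.4578, -0.1397, 0.1208]
tool_rot: [-2.391, 2.037, -0.002]
force: [-1.9, 0.9, 8.6]
opening: 0.0227
```

Request:
move_arm --series '[0,0,0,0,0,0,0,0,0,0,0,0,0,0,0,0,0,0,0,0,-0.02,0,0,0,0,0,-0.03,0,0,0,0,0,-0.02,0,0,0,0,0,0,0,0,0]' --gripper 1

```text
time: 43.9
tool_pos: [0.4589, -0.1397, 0.1927]
tool_rot: [-2.389, 2.035, -0.006]
force: [0.3, -0.1, -0.1]
opening: 0.0853
```

Request:
move_arm --series '[0,-0.025,0,0,0,0,0,-0.025,0,0,0,0,0,0,0,0,0,0,0,0,0,0,0,0,0,0,0,0,0,0,0,0,0,0,0,0,0,0,0,0,0,0]' --gripper -1

```text
time: 44.6
tool_pos: [0.5062, -0.1318, 0.1901]
tool_rot: [-2.391, 2.038, -0.0]
force: [0.3, -0.2, 0.5]
opening: 0.0004
```

```bash
python3 - <<'E'
from h import *
go((.5067,-.1317,.122),yaw=9.1)
T=cam('top');Sd=cam('side')
for n,c in(('side',Sd),('top',T)):
    f=c['frame'].astype(float); u=w2pix(c,(.503,-.132,.11)).astype(int); r=14
    s=f[u[1]-r:u[1]+r,u[0]-r:u[0]+r]; w=np.clip(s[...,0]-np.maximum(s[...,1],s[...,2])-30,0,None); yy,xx=np.mgrid[u[1]-r:u[1]+r,u[0]-r:u[0]+r]
    print(n,w.sum(), 'red',(w*xx).sum()/w.sum(),(w*yy).sum()/w.sum(), 'max row',yy[w>20].max() if (w>20).any() else None)
G=pose(.4575,-.1396,9.1,.07); print([w2pix(Sd,p).round(1) for p in G([(.013,0,.022),(.046,0,.040)])])
E
```

```text
t 44.6 pos [ 0.5062 -0.1318  0.1901] yaw 9.12 tilt [0.01 0.  ] F [ 0.3 -0.2  0.5] open 0.4 | turn 0.0
  to [ 0.5067 -0.1317  0.122 ] shift mm [ 0.  -0.5 68.1]
side 2036.0 red 249.61444007858546 211.65913555992142 max row 215
top 518.0 red 312.1467181467182 200.13320463320463 max row 202
[array([249.4, 206.7]), array([249.8, 212.5])]
```

Request:
move_arm --series '[0,0,0.03,0,0,0,0,0,0.025,0,0,0,0,0,0.013,0,0,0,0,0,0.004,0,0,0,0,0,0.004,0,0,0,0,0,0.003,0,0,0,0,0,0,0,0,0]'

```text
time: 45.4
tool_pos: [0.5081, -0.1315, 0.112]
tool_rot: [-2.39, 2.036, -0.004]
force: [1.6, -0.0, 1.8]
opening: 0.0
```

Request:
move_arm --series '[0,0,0.003,0,0,0,0,0,0.003,0,0,0,0,0,0.002,0,0,0,0,0,0,0,0,0,0,0,0,0,0,0]'

```text
time: 45.9
tool_pos: [0.5095, -0.1315, 0.1049]
tool_rot: [-2.389, 2.034, -0.007]
force: [3.1, 1.0, 5.7]
opening: 0.0003
```

Request:
move_arm --series '[0,0,0.002,0,0,0,0,0,0.002,0,0,0,0,0,0.001,0,0,0,0,0,0,0,0,0,0,0,0,0,0,0]'

```text
time: 46.4
tool_pos: [0.51, -0.1315, 0.1001]
tool_rot: [-2.389, 2.034, -0.008]
force: [5.2, 1.9, 5.9]
opening: 0.0
```

Request:
move_arm --series '[0,0,0.001,0,0,0,0,0,0,0,0,0,0,0,0,0,0,0]'

```text
time: 46.7
tool_pos: [0.5101, -0.1316, 0.0996]
tool_rot: [-2.389, 2.033, -0.009]
force: [3.4, 1.6, 10.8]
opening: 0.0002
```

Request:
move_arm --series '[0,0,0.001,0,0,0,0,0,0.001,0,0,0,0,0,0,0,0,0,0,0,0,0,0,0]'

```text
time: 47.1
tool_pos: [0.5105, -0.1317, 0.0989]
tool_rot: [-2.389, 2.032, -0.011]
force: [-1.1, 2.5, 21.7]
opening: 0.0001
```

Request:
move_arm --series '[0,0,0.0008,0,0,0,0,0,0,0,0,0]'

```text
time: 47.3
tool_pos: [0.5106, -0.1318, 0.0986]
tool_rot: [-2.39, 2.032, -0.011]
force: [-1.6, 2.5, 27.5]
opening: -0.0002
```

Request:
move_arm --series '[0,0,-0.015,0,0,0,0,0,-0.04,0,0,0,0,0,-0.03,0,0,0,0,0,0,0,0,0,0,0,0,0,0,0,0,0,0,0,0,0]'

```text
time: 47.9
tool_pos: [0.5058, -0.1316, 0.1784]
tool_rot: [2.39, -2.038, -0.002]
force: [0.6, -0.0, -0.4]
opening: 0.0001
```

```bash
python3 - <<'E'
from h import *
go((.4573,-.1396,.18),(.4573,-.1396,.121),yaw=9.1)
c=cam('side')
f=c['frame'].astype(float); u=w2pix(c,(.503,-.132,.11)).astype(int); r=14
s=f[u[1]-r:u[1]+r,u[0]-r:u[0]+r]; w=np.clip(s[...,0]-np.maximum(s[...,1],s[...,2])-30,0,None); yy,xx=np.mgrid[u[1]-r:u[1]+r,u[0]-r:u[0]+r]
print('red',(w*xx).sum()/w.sum(),(w*yy).sum()/w.sum(),'max row',yy[w>20].max())
j,e=crop(c,(.47,-.14,.08),30,10)
G=pose(.4575,-.1396,9.1,.07); e(G(box(.065,.016,.012)),(0,200,0)); e(G([(.013,.001,.022),(.051,.001,.024),(.051,-.001,.024)]),(255,0,0))
cv2.imwrite('pics/g5.png',j)
E
```

```text
t 47.9 pos [ 0.5058 -0.1316  0.1784] yaw 9.1 tilt [-0.08  0.02] F [ 0.6 -0.  -0.4] open 0.1 | turn 0.0
  to [ 0.4573 -0.1396  0.18  ] shift mm [ 0.2 49.2 -1.6]
  to [ 0.4573 -0.1396  0.121 ] shift mm [ 0.  0. 59.]
red 249.7896062992126 213.6204724409449 max row 218
```

View pics/g5.png

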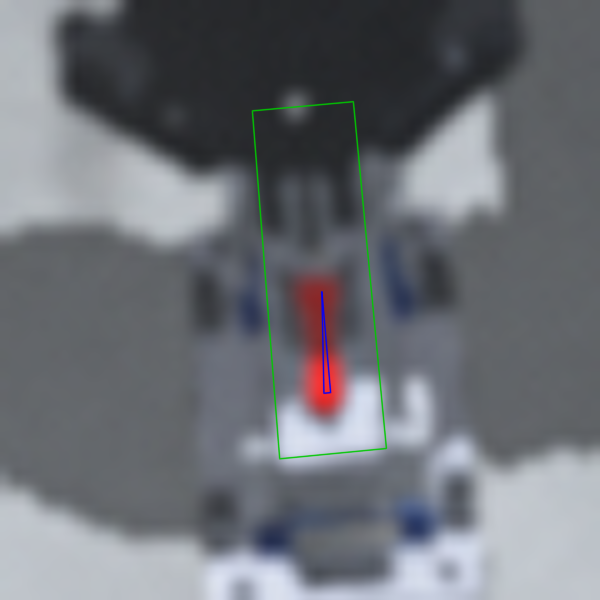

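Request:
move_arm --series '[0,0,-0.02,0,0,0,0,0.0245,0,0,0,0,0,0.0245,0,0,0,0,0,0,0,0,0,0,0,0,0,0,0,0,0,0,0,0,0,0]' --gripper 1

```text
time: 48.55
tool_pos: [0.4586, -0.1394, 0.1988]
tool_rot: [2.391, -2.037, -0.001]
force: [-0.3, -0.6, -0.2]
opening: 0.0847
```

```bash
python3 -c "
from h import *
go((.4573,-.1396,.122),yaw=9.1)"
```

```text
t 48.5 pos [ 0.4586 -0.1394  0.1988] yaw 9.12 tilt [-0.03 -0.01] F [-0.3 -0.6 -0.2] open 84.7 | turn 0.0
  to [ 0.4573 -0.1396  0.122 ] shift mm [-0.   1.4 76.8]
```

Request:
move_arm --series '[0,0.001,0.03,0,0,0,0,0,0.03,0,0,0,0,0,0.016,0,0,0,0,0,0,0,0,0,0,0,0,0,0,0]'

```text
time: 49.05
tool_pos: [0.4578, -0.1396, 0.1232]
tool_rot: [2.391, -2.037, -0.001]
force: [-0.5, -0.6, 0.4]
opening: 0.0855
```

Request:
move_arm --series '[0,0,0,0,0,0,0,0,0,0,0,0,0,0,0,0,0,0,0,0,0,0,0,0,0,0,0,0,0,0,0,0,0,0,0,0,0,0,0,0,0,0]' --gripper -1 --squeeze 40

```text
time: 49.75
tool_pos: [0.4575, -0.1397, 0.1237]
tool_rot: [-2.391, 2.037, -0.001]
force: [-1.0, 0.2, 6.3]
opening: 0.0231
```

```bash
python3 -c "
from h import *
go()"
```

```text
t 49.8 pos [ 0.4575 -0.1397  0.1237] yaw 9.13 tilt [ 0.04 -0.01] F [-1.   0.2  6.3] open 23.1 | turn 0.0
```

Request:
move_arm --series '[0,0,-0.01,0,0,0,0,0,-0.01,0,0,0,0,0,-0.02,0,0,0,0,0,-0.02,0,0,0,0,0,-0.02,0,0,0,0,0,0,0,0,0,0,0,0,0,0,0]'

```text
time: 50.45
tool_pos: [0.457, -0.1394, 0.2032]
tool_rot: [-2.39, 2.037, -0.0]
force: [-0.3, 0.3, -4.0]
opening: 0.0228
```

```bash
python3 -c "
from h import *
go((.5011,.1727,.205),yaw=1.0)"
```

```text
t 50.5 pos [ 0.457  -0.1394  0.2032] yaw 9.11 tilt [0.04 0.04] F [-0.3  0.3 -4. ] open 22.8 | turn 0.141
  to [0.5011 0.1727 0.205 ] shift mm [-311.3  -49.5   -1.8]
```

Request:
move_arm --series '[0,0,0,0,0,0.141,-0.0445,-0.0071,0,0,0,0,-0.0445,-0.0071,0,0,0,0,-0.0445,-0.0071,0,0,0,0,-0.0445,-0.0071,0,0,0,0,-0.0445,-0.0071,0,0,0,0,-0.0445,-0.0071,0,0,0,0,-0.0443,-0.0069,0,0,0,0]'

```text
time: 51.25
tool_pos: [0.5002, 0.1741, 0.2018]
tool_rot: [2.24, -2.2, -0.001]
force: [0.9, -0.1, -3.1]
opening: 0.0227
```

Request:
move_arm --series '[0,0,0,0,0,0,0,0,0.02,0,0,0,0,0,0.02,0,0,0,0,0,0,0,0,0,0,0,0,0,0,0,0,0,0,0,0,0]'

```text
time: 51.85
tool_pos: [0.5015, 0.1726, 0.1639]
tool_rot: [-2.241, 2.201, -0.001]
force: [-0.2, -0.3, -3.5]
opening: 0.0226
```

```bash
python3 - <<'E'
from h import *
go((.5011,.1727,.124),yaw=1.0)
E
```

```text
t 51.9 pos [0.5015 0.1726 0.1639] yaw 1.04 tilt [0.05 0.01] F [-0.2 -0.3 -3.5] open 22.6 | turn 0.001
  to [0.5011 0.1727 0.124 ] shift mm [-0.1  0.4 39.9]
```

Request:
move_arm --series '[0,0.0004,0.012,0,0,0,0,0,0.01,0,0,0,0,0,0.006,0,0,0,0,0,0.004,0,0,0,0,0,0.003,0,0,0,0,0,0.002,0,0,0,0,0,0,0,0,0,0,0,0,0,0,0]'

```text
time: 52.65
tool_pos: [0.5008, 0.1727, 0.1264]
tool_rot: [-2.241, 2.201, -0.0]
force: [0.0, 0.7, -3.8]
opening: 0.0228
```

Request:
move_arm --series '[0,0,0.001,0,0,0,0,0,0.001,0,0,0,0,0,0,0,0,0,0,0,0,0,0,0]'

```text
time: 53.05
tool_pos: [0.5007, 0.1725, 0.1242]
tool_rot: [-2.242, 2.201, -0.0]
force: [-0.2, 0.5, -3.6]
opening: 0.0227
```

Request:
move_arm --series '[0,0,0.001,0,0,0,0,0,0,0,0,0,0,0,0,0,0,0]'

```text
time: 53.35
tool_pos: [0.5008, 0.1726, 0.1237]
tool_rot: [-2.241, 2.201, -0.0]
force: [-2.4, -0.0, 3.7]
opening: 0.0225
```

Request:
move_arm --series '[0,0,0,0,0,0,0,0,0,0,0,0,0,0,0,0,0,0,0,0,-0.02,0,0,0,0,0,-0.04,0,0,0,0,0,-0.04,0,0,0,0,0,-0.03,0,0,0,0,0,0,0,0,0]' --gripper 1

```text
time: 54.15
tool_pos: [0.5029, 0.1737, 0.258]
tool_rot: [-2.237, 2.195, -0.004]
force: [-0.5, 0.2, -0.9]
opening: 0.0855
```

Request:
move_arm --series '[-0.045,0.01,0,0,0,0,-0.045,0.01,0,0,0,0,-0.045,0.01,0,0,0,0,-0.045,0.01,0,0,0,0,-0.045,0.01,0,0,0,0,-0.045,0.01,0,0,0,0,-0.045,0.01,0,0,0,0,0,0,0,0,0,0]'

```text
time: 54.95
tool_pos: [0.4233, 0.4906, 0.2509]
tool_rot: [2.244, -2.196, 0.0]
force: [-0.4, -0.6, -0.3]
opening: 0.0854
```

```bash
python3 - <<'E'
from h import *
go()
T=cam('top');Sd=cam('side')
gp=pose(.5011,.1727,1.0,.07); hb=pose(.481,.0116,-3.4,.003); hl=pose(.457,-.1391,9.1,.006); bt=pose(.457,-.1391,9.1,.038); n=pose(.4564,-.1392,9.0); m=pose(.4803,.0106,-3.4)
out=[]
for c,k in((T,5),(Sd,5)):
    i,d=crop(c,(.47,.0,.03),80,5)
    d(gp(box(.065,.016,.012)),(0,0,255)); d(gp([(.013,.001,.022),(.051,.001,.024),(.051,-.001,.024)]),(255,0,0))
    for h in(hb,hl): d(h(box(.0535,.0285,.064)),(0,200,0))
    d(bt(box(.045,.02,.008)),(0,128,255)); out.append(i[150:650,0:800] if 0 else i[170:620])
cv2.imwrite('pics/fin.png',cv2.resize(np.vstack(out),(711,800))[:,:] if 0 else cv2.resize(np.hstack(out),(800,225)))
big=np.vstack(out); cv2.imwrite('pics/fin.png',cv2.resize(big,(533,600),interpolation=cv2.INTER_AREA))
print([(pix2w(Sd,r['at'],.04).round(3),round(r['conf'],2)) for r in env.regions_of('boat_1','side')])
E
```

```text
t 55.0 pos [0.4233 0.4906 0.2509] yaw 1.24 tilt [-0.05 -0.07] F [-0.4 -0.6 -0.3] open 85.4 | turn 0.0
[(array([ 0.443, -0.14 ,  0.04 ]), 0.81)]
```

View pics/fin.png

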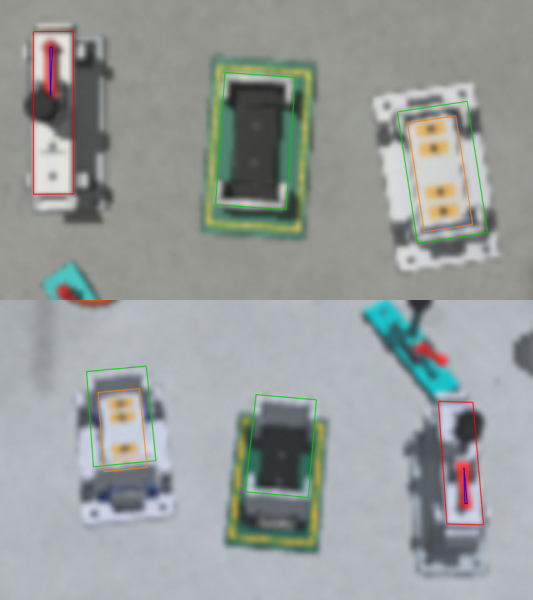

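```bash
python3 - <<'E'
from h import *
T=cam('top'); print([(pix2w(T,r['at'],.04).round(3),round(r['conf'],2)) for r in env.regions_of('boat_1','top')])
print([(pix2w(T,r['at'],.03).round(3),round(r['conf'],2)) for r in env.regions_of('hopper_black','top')])
print(env.close_job())
E
```

```text
[(array([ 0.469, -0.134,  0.04 ]), 0.91)]
[(array([0.482, 0.012, 0.03 ]), 0.59)]
the job is handed in; nothing more can be done
None
```

The changeover is done and handed in at about 55 s of robot time. No check failed or disagreed, though I judged the lever and the depth only by force, finger height and camera overlay, with no direct reading.

- **Hoppers:** The blue hopper stands home in the nest: it met the plate at the expected height with little side force. The black hopper stands on the mat, aligned with the mat to within about 1–2 mm in both cameras.
- **Boats:** Two boats were present, and both lie flat in the blue hopper. Each met its layer at the expected height, 8 mm apart. In the last pictures the network found boats only inside the hopper.
- **Gauge:** I bridged it over the blue hopper and lowered the plunger until it pressed the top boat with about 8 N, at the height expected for a 24 mm depth. I pressed the lever down with up to 27 N. In the next picture the ball sat at its level position.
- **Gauge return:** The locked gauge went back on its stand, making contact at the same tool height as on the hopper rim. The final overlay shows it between the lips with the lever still down.

The bottle and the jar were not touched.

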